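Tighten and lock the trailer hub's castle nut

ROBOT

A 6-joint arm with a two-finger parallel gripper is mounted at the origin on the work surface. World frame = base frame: x ahead of the robot, y to its left, z up, the work surface at z = 0. Lengths are in m, angles in rad, forces in N, time in s.
With the tool pointing down it reaches from about 0.35 to 0.975 m from the base axis. Payload 4.9 kg.
Tool frame: the origin (TCP) lies midway between the tips of the shut fingers; the grasp point (between the pads) lies 19 mm behind it; x points along the fingers, y is the direction in which the jaws open and shut, and the axes are right-handed (so a half turn about x gives the same grasp; the last joint's range is limited). The gripper opens to 85 mm and grips with 20 to 120 N. Pads are 22 mm wide; open, the fingers measure 114 mm over their backs; the gripper's body (76 mm by 85 mm) begins 54 mm behind the grasp point. The pads swing forward as they close: fully open they stand 13 mm farther back than shut.
Start: joints at [-1.3, 0.053, 1.613, -0, 1.476, -0.119], TCP at [0.237, -0.578, 0.231] pointing down, gripper open.
Joint ranges: [-3.01, 3.01], [-1.01, 2.22], [0.06, 2.58], [-1.02, 4.17], [0.09, 2.62], [-3.14, 3.14]. Speed limits (rad/s): [2.57, 2.57, 3.14, 3.14, 3.14, 3.14].

INTERFACE

Orientations are given as a unit quaternion [w, x, y, z].
In Python, from plant import manip gives the robot as it stands.
- The arm moves only by the tool send_rows, never from a script. Its argument "motion" is a list that holds one entry, the list of rows, each a list of 6 numbers: the shift along the world's x, y, z in cm, then the turn, a rotation vector about the world's x, y, z in rad. A call has 1 to 12 rows; each row shifts and turns the commanded pose from where the row before left it; what a row does not reach is not made up. A row lasts 1/12 s, in which the tool goes at most 41.7 mm and 7.16 degrees, less where a joint would pass 70% of its speed; a pose out of reach is approached as far as the arm can. A call with a gripper value outside its range is refused whole. "fingers" is the closure, from 0 (fully open) to 1 (shut), set as the call begins (left out, the last holds). The fingers move at their own pace and stop on an object; the grip force is fixed at half the most. Time passes only in rows, so rows that do not move let the fingers close. It gives the time, the measured TCP pose, the force and the opening at its end, in the units of the state.
- manip.state(): the state, without advancing time (a new reading comes with each control period).
- manip.grab_frame(name): name is "scene" or "top"; returns the picture (400x640x3 uint8, red, green, blue); there is no depth.
- manip.calibration(name): a dict with "mtx" (3x3 intrinsics, pixels), "cam_to_world" (4x4, takes a point from camera to world coordinates). Camera axes: x right, y up, looking along -z (the intrinsics and any distortion apply to the point x, -y, -z); pixel columns grow to the right and rows downward; lengths in m; the calibration is good to about 2 mm. A picture is of the moment at which its call begins. calibration takes no time and is no camera call.
- manip.job_done(): hands the job in, once; it reports no verdict.
Trained networks look in the newest picture that a camera, given by its name, has taken for a name from the list of things; names that differ only in an ending like _2 or _b are one class to them, and where a whole thing is asked for, a point or a joint stands for the part that bears it (a point fixed in the world has none). Each returns a list of dicts, best first, with "confidence" (0 to 1); they miss things now and then, are a little off and sometimes report something else, mostly with a low value. They report only what shows in the picture. A call takes as long as a camera call. They do not tell look-alikes from the thing itself.
- manip.boxes_of(query, camera): "centre" ([x, y, z] in m, in the coordinates of the camera as it stood for that picture, good to about 4 mm: the middle of the surface that is visible of it).
- manip.trace(query, camera): "region" (400x640 bool, what is visible of it).
- manip.landmark_of(query, camera): "centre" ([x, y, z] in m, in the coordinates of the camera as it stood for that picture, good to about 4 mm: a listed point, or the origin of a listed thing).
The state is a dict: "time": time; "joint_pos": joint angles; "joint_vel": joint speeds; "joint_efforts": joint torques, N m; "tool_pos": TCP position; "tool_rot": TCP orientation; "contact_force": force on the tool from outside, world axes, zero at the start; "ft_torque": the same for the moment, N m; "gripper_width": opening from 0.0 (shut) to 1.0 (fully open).
Only numpy, scipy, OpenCV 4.12 (cv2) and the standard library are available. Lean on these libraries where they do the work, as an engineer would, in place of code of your own. Each camera call takes 0.05 s, during which the arm holds its last target.

TASK

Take the yellow dust cap off the trailer hub and stand it upright, rim down, in the red tray. Tighten the castle nut clockwise until its white paint mark reaches the white line on the hub, then turn it a little further, to the first slot that lines up with the slot across the axle's end. Then take the cross key out of the wooden block and push it fully down through the nut's slot and the axle's slot, let go, and leave the tin, wrench and bearing alone.

Things in the scene. Friction and masses are not known exactly. Their poses are not given: they have to be found in the camera images.
- cap: loose yellow dust cap, 120 g, a cup upside down over the nut: 79 mm outside, 71 mm inside diameter, 70 mm tall, black pull grip on top, 28 (x) by 24 (y) mm, z 70 to 112 mm. Origin: centre of its open rim; z from the rim out through the grip (its middle at z = 91 mm). At the start the rim stands on the hub face, z along the axle; draw it off along z by 70 mm or more.
- tray: red open plastic tray, fixed, 160 mm (x) by 200 mm (y), 50 mm high, walls and floor 5 mm. Origin: centre of its underside.
- nut_mid (a point): brass-coloured castle nut, under the cap at first: point on its axis at mid height of the hexagon. z: outward (up) along the axis, which leans 25 degrees; x: through two opposite slots. Hexagon 50 mm across flats, z -14 to 14 mm, flats facing x and +-60 degrees from x. Crown 48 mm wide, z 14 to 34 mm, with 6 slots, 10 mm wide, one over each flat's middle.
- nut (a joint): turn of the castle nut, rad, growing clockwise seen from outside (tightening). Starts -0.65 to -0.35 (loose). 0 = tight: white paint on a crown tooth meets the hub's white radial line. The first slot after 0 lines up between 0.2 and 0.6: there x of nut_mid and x of axle_slot are parallel. Takes 0.25 to 0.45 N m, stays where left, stop at 1.3; no motion along the axle.
- axle_slot (a point): centre of the floor of the slot across the end of the steel axle (32 mm diameter, fixed), 18 mm outward of nut_mid on the same axis. z: outward along the axle; x: along the slot, within 12 degrees of level, differing from start to start. Slot 9.5 mm wide, 16 mm deep, open at top and both ends, its top level with the nut's crown.
- key: loose steel cross key, 65 g: blade 70 mm long (x), 5 mm thick (y; 3 mm in the lowest 4 mm), z 0 to 18 mm; red grip tab above, 32 mm (x) by 12 mm (y), z 18 to 60 mm. Origin: middle of the blade's lower edge. Stands upright in the wooden block's groove: lift straight up. Seated: origin at axle_slot, x along the slot (either way), z along the axle.
- holder: light wooden block, fixed, 120 by 120 mm, 34 mm high; a groove 9 mm wide, 76 mm long (along its x), 14 mm deep holds the key. Origin: centre of its underside.
- stand: blue steel bench stand, fixed, foot 160 by 150 mm, carrying the grey hub; the axle leans 25 degrees towards the stand's +y (roughly to the robot's left). Origin: foot's underside, 120 mm below the hub face's centre. Hub face 150 mm in diameter, 28 mm below nut_mid along the axle; on it a collar 65 mm wide, 8 mm high.
- tin: bystander: tin standing upright, 72 mm diameter, 100 mm tall; origin at its underside.
- wrench: bystander: steel wrench, 180 mm long, lying flat on the bench; origin under its middle.
- bearing: bystander: steel bearing ring lying flat, 68 mm diameter, 20 mm high, between the robot and the stand; origin at its underside.
Mind the look-alikes: they are no part of the job. Leave any purple look-alike of the stand alone.

How it is judged:
By the outcome, as a careful person would: the job done as asked, in the order asked, and still so for the second after the job is handed in, with the robot touching nothing.
It also fails if it takes over 67 s, if anything falls off the work surface, if the arm or the gripper's body presses on something with over 40 N, if the wrist force passes 120 N, or if a joint passes its speed limit or range.

## Working session

There is one attempt and no reset: what is moved stays moved. The work goes in short steps, Python scripts to look and compute and a tool call to move; the robot and the scene stay as the last step left them, time stands still between calls to the robot, and variables do not carry over. Pictures are saved under pics/ and viewed, and the job is handed in when it is done.

Besides the shell and the picture viewer there is one more tool, called after ">>>" by a JSON object that holds its "op" and its "data", one argument or row to a line. send_rows: Moves the arm, as the interface text tells. Its arguments: {"type":"object","properties":{"motion":{"type":"array","items":{"type":"array","items":{"type":"array","items":{"type":"number"}}}},"fingers":{"type":"number"}},"required":["motion"]}

```bash
ls; mkdir -p pics; python3 - <<'E'
from plant import manip
import cv2
print(manip.state())
for n in("scene","top"):
    f=manip.grab_frame(n); cv2.imwrite(f"pics/{n}0.png",f[:,:,::-1]); c=manip.calibration(n); print(n,c)
    for q in ["cap","tray","stand","key","holder","tin","wrench","bearing","nut_mid","axle_slot"]:
        try:
            import numpy as np
            for d in manip.landmark_of(q,n):
                p=c["cam_to_world"]@np.r_[d["centre"],1]; print(q,n,p[:3].round(4),round(d["confidence"],2))
        except Exception as e: print(q,e)
E
```

```text
pics
{'time': 0.0, 'joint_pos': array([-1.30000881e+00,  5.33536699e-02,  1.61428789e+00,  2.91659170e-05,
        1.47603348e+00, -1.19018605e-01]), 'joint_vel': array([ 8.07718907e-04, -1.00783494e-03,  3.23007580e-04,  2.03889030e-04,
       -1.55020950e-05, -6.70977931e-04]), 'joint_efforts': array([-2.14123042e-04, -3.93693602e+01, -3.70172632e+01, -2.65022763e-04,
        6.94878850e-03,  1.24062151e-05]), 'tool_pos': array([ 0.2373335 , -0.57750525,  0.23006866]), 'tool_rot': array([-0.13621045, -0.69367297, -0.13768024,  0.69376413]), 'contact_force': array([-0.80290956, -0.16520006,  0.01526487]), 'ft_torque': array([ 0.01937456, -0.02734162, -0.05668884]), 'gripper_width': 1.0002352522543174}
scene {'mtx': array([[482.12010985,   0.        , 324.98322747],
       [  0.        , 482.12010985, 201.37441235],
       [  0.        ,   0.        ,   1.        ]]), 'cam_to_world': array([[-0.80778931, -0.41742016,  0.41621731,  0.98037512],
       [ 0.58922377, -0.59223751,  0.54960902,  0.63261348],
       [ 0.01708162,  0.68921343,  0.724357  ,  0.93709955],
       [ 0.        ,
[... 1239 characters left out ...]
p top [0.7426 0.2337 0.0053] 0.55
tray top [ 0.4889 -0.293   0.0012] 0.74
tray top [0.7424 0.2344 0.0062] 0.55
stand top [ 0.2505 -0.2838  0.001 ] 0.89
stand top [ 0.7988 -0.0824  0.0015] 0.77
stand top [ 0.5477 -0.0517  0.0007] 0.63
key top [0.5101 0.2781 0.017 ] 0.54
key top [5.088e-01 2.786e-01 2.000e-04] 0.18
holder top [5.130e-01 2.841e-01 5.000e-04] 0.91
tin top [ 0.7242 -0.2875  0.0025] 0.59
wrench top [0.7458 0.2366 0.0046] 0.77
wrench top [ 0.5472 -0.049   0.0013] 0.58
bearing top [ 0.3898 -0.03   -0.0005] 0.52
nut_mid top [ 0.2534 -0.2727  0.1447] 0.7
nut_mid top [ 0.8041 -0.0705  0.1482] 0.69
axle_slot top [ 0.807  -0.0593  0.1576] 0.54
axle_slot top [ 0.2536 -0.2636  0.1652] 0.49
```

View pics/scene0.png

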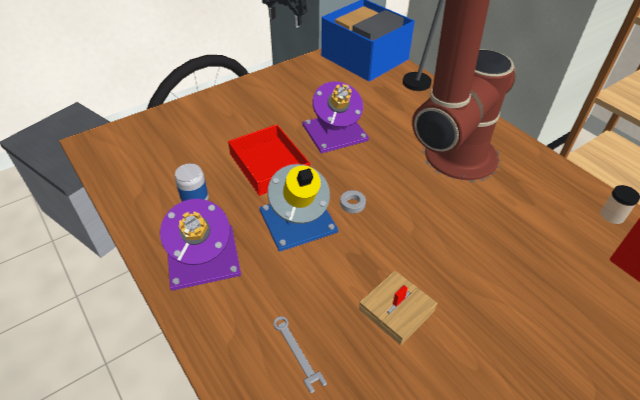

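View pics/top0.png

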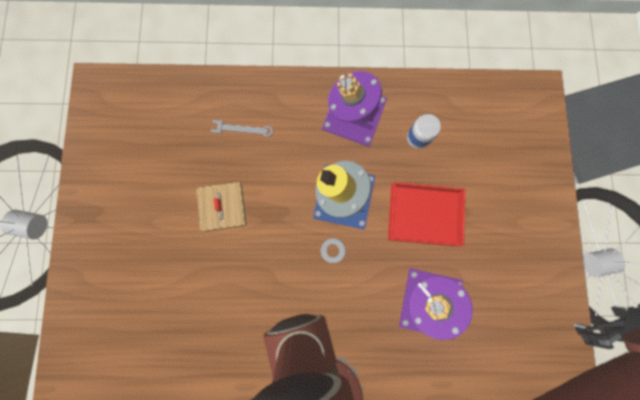

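The real stand is the blue one, with a grey hub and yellow cap, at scene (300,200) and top (343,190). The purple stands at scene (198,235) and (338,115) are look-alikes. I'll confirm with enlarged crops.

```bash
python3 - <<'E'
import cv2
s=cv2.imread("pics/scene0.png");t=cv2.imread("pics/top0.png")
a=cv2.resize(s[150:260,240:380],None,fx=5.5,fy=5.5,interpolation=cv2.INTER_CUBIC);cv2.imwrite("pics/c1.png",a)
a=cv2.resize(t[150:240,300:390],None,fx=6.5,fy=6.5,interpolation=cv2.INTER_CUBIC);cv2.imwrite("pics/c2.png",a)
a=cv2.resize(s[260:350,350:450],None,fx=6,fy=6,interpolation=cv2.INTER_CUBIC)
b=cv2.resize(t[170:240,190:250],None,fx=4,fy=4,interpolation=cv2.INTER_CUBIC)
cv2.imwrite("pics/c3.png",a);cv2.imwrite("pics/c4.png",b)
E
```

```text
(no output)
```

View pics/c1.png

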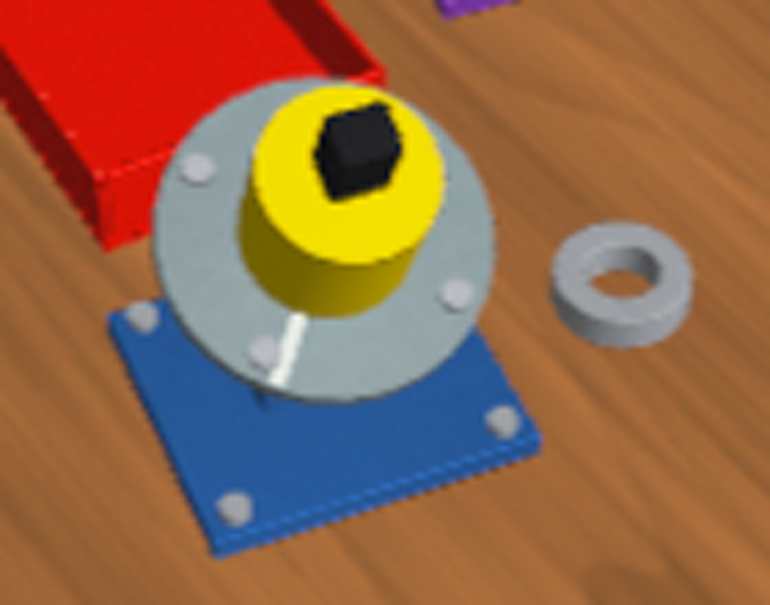

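View pics/c2.png

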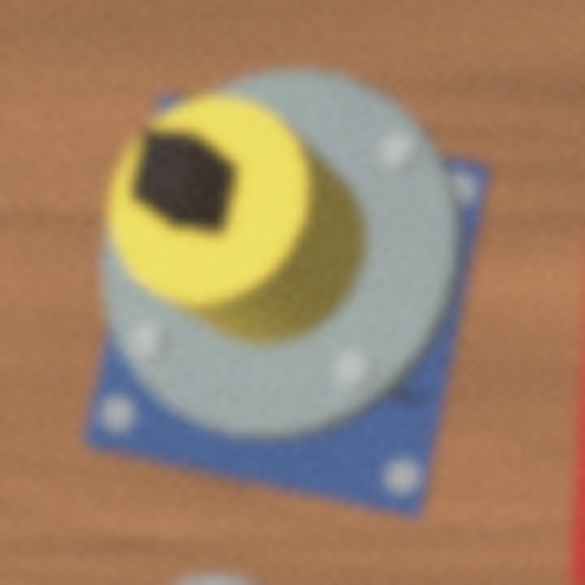

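View pics/c3.png

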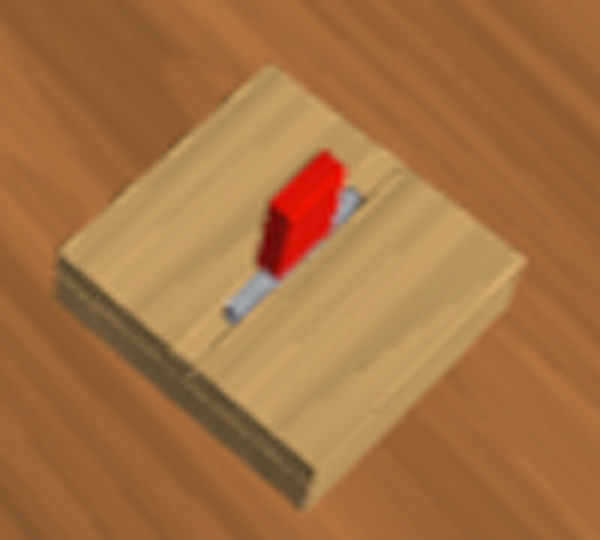

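View pics/c4.png

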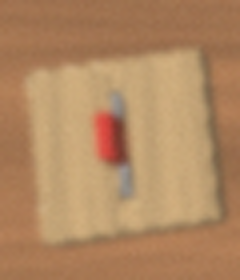

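```bash
cat > h.py <<'E'
import numpy as np, cv2
from plant import manip
from scipy.spatial.transform import Rotation as R
C={n:manip.calibration(n) for n in("scene","top")}
def proj(P,n):
    c=C[n];T=np.linalg.inv(c["cam_to_world"]);q=(T[:3,:3]@np.atleast_2d(P).T+T[:3,3:4]).T
    q=q*[1,-1,-1];u=q@c["mtx"].T
    return u[:,:2]/u[:,2:]
def onz(uv,n,z):
    c=C[n];d=np.linalg.inv(c["mtx"])@np.r_[uv,1];d=c["cam_to_world"][:3,:3]@(d*[1,-1,-1]);o=c["cam_to_world"][:3,3]
    return o+d*(z-o[2])/d[2]
def box(x,y,z0,z1):
    return np.array([[a*x/2,b*y/2,z] for z in(z0,z1) for a,b in((1,1),(-1,1),(-1,-1),(1,-1))])
def circ(r,z,n=60):
    t=np.linspace(0,2*np.pi,n);return np.c_[r*np.cos(t),r*np.sin(t),0*t+z]
def axle(stand,yaw):  # hub centre, Rot stand-lean
    Rz=R.from_euler('z',yaw);z=Rz.apply([0,np.sin(np.radians(25)),np.cos(np.radians(25))])
    return np.array([stand[0],stand[1],.12]),Rz*R.from_euler('x',-25,degrees=True)
def poly(im,P,n,off,s,col,closed=False):
    u=((proj(P,n)-off+.5)*s-.5).astype(np.int32);cv2.polylines(im,[u],closed,col,1,cv2.LINE_AA)
def boxdraw(im,B,n,off,s,col):
    poly(im,B[:4],n,off,s,col,True);poly(im,B[4:],n,off,s,col,True)
    for i in range(4): poly(im,B[[i,i+4]],n,off,s,col)
def crop(im,off,w,h,s): return cv2.resize(im[off[1]:off[1]+h,off[0]:off[0]+w],None,fx=s,fy=s,interpolation=cv2.INTER_CUBIC)
E
python3 - <<'E'
from h import *
for z in(0,.01):
  for n,uvs in (("scene",[(260,208.5),(279.5,250),(338.2,230.4)]),("top",[(313.5,218.8),(364.3,229.5),(375.4,175.4)])):
    P=np.array([onz(u,n,z) for u in uvs]);d=np.diff(P,axis=0)
    print(n,z,P[:,:2].round(4).tolist(),np.linalg.norm(d,axis=1).round(4),np.degrees(np.arctan2(d[:,1],d[:,0])).round(1),((P[0]+P[2])/2).round(4))
E
```

```text
scene 0 [[0.5974, -0.1562], [0.6294, -0.01], [0.4744, 0.0231]] [0.1498 0.1585] [ 77.6 167.9] [ 0.5359 -0.0666  0.    ]
top 0 [[0.4789, 0.0251], [0.4485, -0.1197], [0.6067, -0.1552]] [0.148  0.1621] [-101.9  -12.7] [ 0.5428 -0.065   0.    ]
scene 0.01 [[0.6014, -0.1478], [0.6332, -0.0031], [0.4798, 0.0296]] [0.1482 0.1568] [ 77.6 167.9] [ 0.5406 -0.0591  0.01  ]
top 0.01 [[0.4779, 0.0251], [0.4477, -0.1184], [0.6044, -0.1536]] [0.1466 0.1605] [-101.9  -12.7] [ 0.5411 -0.0642  0.01  ]
```

```bash
cat > ov.py <<'E'
from h import *
def ov(tag,st,yaw,cy,src="0"):
    o,Rs=axle(st,yaw)
    out=[]
    for n,off,w,h,s in(("scene",(250,150),100,100,4),("top",(305,150),75,85,4.7)):
        im=crop(cv2.imread(f"pics/{n}{src}.png"),off,w,h,s)
        f=lambda P,r=Rs:r.apply(P)+o
        poly(im,f(circ(.075,0)),n,off,s,(0,0,255))
        poly(im,f(circ(.0395,0)),n,off,s,(255,0,255));poly(im,f(circ(.0395,.07)),n,off,s,(255,0,255))
        boxdraw(im,f(box(.028,.024,.07,.112),Rs*R.from_euler('z',cy)),n,off,s,(0,255,0))
        out.append(cv2.resize(im,(400,400)) if n=="scene" else im[:400])
    hh=min(o.shape[0] for o in out)
    cv2.imwrite(f"pics/{tag}.png",np.hstack([q[:hh] for q in out]))
E
python3 -c "
from ov import *
ov('o1',(.5455,-.049),np.radians(-12.3),0)"
```

```text
(no output)
```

View pics/o1.png

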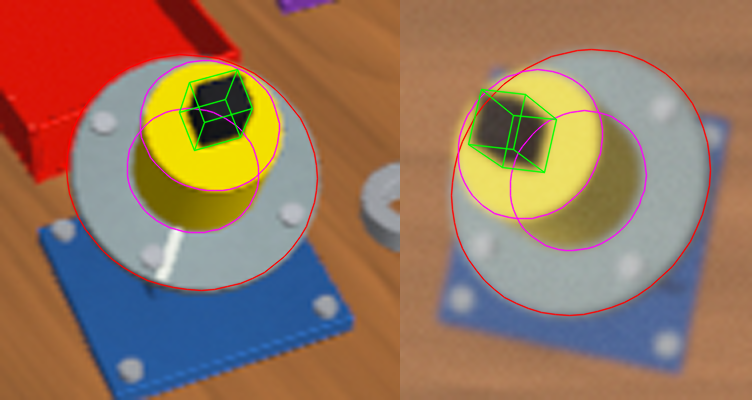

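```bash
cat > fit.py <<'E'
from h import *
from scipy.optimize import minimize
S=6
def hull(P,n,off,w,h):
    m=np.zeros((h*S,w*S),np.uint8);u=((proj(P,n)-off+.5)*S-.5)*16
    cv2.fillPoly(m,[cv2.convexHull(u.astype(np.int32))],1,shift=4);return m.astype(bool)
V=(("scene",(250,150),100,100),("top",(305,150),80,85))
M={}
for n,off,w,h in V:
    im=crop(cv2.imread(f"pics/{n}0.png"),off,w,h,S).astype(int);b,g,r=im[...,0],im[...,1],im[...,2]
    M[n,'y']=(r>1.7*b)&(g>.8*r)&(r>70);M[n,'k']=(r<60)&(g<60)&(b<60)
    M[n,'r']=~((r>1.25*b)&(g<.8*r))&~((b>1.35*r)&(b>1.2*g)) # not wood/red/blue: hub+cap+grip
    yy,xx=np.mgrid[:h*S,:w*S]; cc=((proj([.5455,-.049,.12],n)[0]-off)*S)
    M[n,'roi']=(yy-cc[1])**2+(xx-cc[0])**2<(38*S)**2 if n=="scene" else (yy-cc[1])**2+(xx-cc[0])**2<(34*S)**2
    M[n,'k']&=(yy-cc[1])**2+(xx-cc[0])**2<(28*S)**2
def cost(p,parts=False):
    o,Rs=axle(p[:2],p[2]);d=Rs.apply([p[3],p[4],0]);Rc=Rs*R.from_euler('z',p[5]);c=0;L=[]
    for n,off,w,h in V:
        hub=hull(Rs.apply(circ(.075,0))+o,n,off,w,h)
        cap=hull(Rs.apply(np.r_[circ(.0395,0),circ(.0395,.07)])+o+d,n,off,w,h)
        k=hull(Rc.apply(box(.028,.024,.07,.112))+o+d,n,off,w,h)
        pred=hub|cap|k;roi=M[n,'roi']
        L+=[((pred!=M[n,'r'])&roi).sum()/pred.sum(),((cap&~k)!=(M[n,'y']&roi)).sum()/cap.sum(),(k!=M[n,'k']).sum()/k.sum()*.7]
    return L if parts else sum(L)
if __name__=="__main__":
    p0=np.array([.5455,-.049,-.215,0,0,0]);print(np.round(cost(p0,True),3))
    best=None
    for k in range(3):
        sim=np.vstack([p0]+[p0+np.eye(6)[i]*[.004,.004,.06,.003,.003,.12][i]*(-1)**k for i in range(6)])
        r=minimize(cost,p0,method='Nelder-Mead',options=dict(initial_simplex=sim,xatol=1e-4,fatol=1e-4,maxfev=500));p0=r.x
        print(r.fun,r.x.round(4),np.round(cost(r.x,True),3))
E
python3 fit.py
```

```text
[0.064 0.132 0.202 0.083 0.224 0.683]
1.305992984968635 [ 5.449e-01 -4.650e-02 -2.160e-01  2.000e-04  2.000e-04  3.840e-02] [0.033 0.113 0.198 0.089 0.191 0.683]
1.3035927190100374 [ 5.449e-01 -4.660e-02 -2.201e-01  1.000e-04  2.000e-04 -6.660e-02] [0.032 0.112 0.2   0.088 0.189 0.682]
1.2991507433302165 [ 5.449e-01 -4.660e-02 -2.213e-01  2.000e-04  2.000e-04 -5.770e-02] [0.032 0.111 0.196 0.088 0.19  0.682]
```

```bash
python3 - <<'E'
from h import *
s=manip.state();q=s['tool_rot'];Rt=R.from_quat(np.r_[q[1:],q[0]]);print(Rt.as_matrix().round(3))
o,Rs=axle((.545,-.0475),-.217);M=Rs.as_matrix();z=M[:,2];print("axis",z.round(4),"x",M[:,0].round(3),"y",M[:,1].round(3))
for nm,y in(("x",M[:,0]),("-x",-M[:,0]),("y",M[:,1]),("-y",-M[:,1])):
    T=np.c_[-z,y,np.cross(-z,y)];r=(R.from_matrix(T)*Rt.inv()).as_rotvec();print(nm,r.round(4),np.degrees(np.linalg.norm(r)).round(1))
print("cap grasp tcp", (o+z*.074).round(4),"above",(o+z*.154).round(4), "now",s['tool_pos'].round(4))
E
```

```text
[[ 0.     0.38  -0.925]
 [ 0.    -0.925 -0.38 ]
 [-1.    -0.    -0.   ]]
axis [0.091  0.4127 0.9063] x [ 0.977 -0.215  0.   ] y [ 0.195  0.885 -0.423]
x [-0.3471  0.2918  0.9482] 60.2
-x [-0.344  -0.4092 -2.1364] 126.2
y [-0.0498  0.5748  2.4835] 146.1
-y [-0.4414 -0.0382 -0.597 ] 42.6
cap grasp tcp [ 0.5517 -0.017   0.1871] above [0.559  0.0161 0.2596] now [ 0.2375 -0.5781  0.2313]
```

>>> {"op": "send_rows", "data": {
  "motion": [
    [[1.34,2.475,0.4,-0.01446,0.01216,0.03951],[1.34,2.475,0.4,-0.01446,0.01216,0.03951],[1.34,2.475,0.4,-0.01446,0.01216,0.03951],[1.34,2.475,0.4,-0.01446,0.01216,0.03951],[1.34,2.475,0.4,-0.01446,0.01216,0.03951],[1.34,2.475,0.4,-0.01446,0.01216,0.03951],[1.34,2.475,0.4,-0.01446,0.01216,0.03951],[1.34,2.475,0.4,-0.01446,0.01216,0.03951],[1.34,2.475,0.4,-0.01446,0.01216,0.03951],[1.34,2.475,0.4,-0.01446,0.01216,0.03951],[1.34,2.475,0.4,-0.01446,0.01216,0.03951],[1.34,2.475,0.4,-0.01446,0.01216,0.03951]]
  ],
  "fingers": 0
}}

```text
time: 2.1
tool_pos: [0.3987, -0.2798, 0.2798]
tool_rot: [-0.345, -0.576, -0.245, 0.699]
contact_force: [0.2, -0.7, -0.4]
gripper_width: 0.998
```

>>> {"op": "send_rows", "data": {
  "motion": [
    [[1.34,2.475,-0.164,-0.01446,0.01216,0.03951],[1.34,2.475,-0.164,-0.01446,0.01216,0.03951],[1.34,2.475,-0.164,-0.01446,0.01216,0.03951],[1.34,2.475,-0.164,-0.01446,0.01216,0.03951],[1.34,2.475,-0.164,-0.01446,0.01216,0.03951],[1.34,2.475,-0.164,-0.01446,0.01216,0.03951],[1.34,2.475,-0.164,-0.01446,0.01216,0.03951],[1.34,2.475,-0.164,-0.01446,0.01216,0.03951],[1.34,2.475,-0.164,-0.01446,0.01216,0.03951],[1.34,2.475,-0.164,-0.01446,0.01216,0.03951],[1.34,2.475,-0.164,-0.01446,0.01216,0.03951],[1.34,2.475,-0.164,-0.01446,0.01216,0.03951]]
  ]
}}

```text
time: 3.1
tool_pos: [0.5597, 0.0174, 0.2597]
tool_rot: [-0.529, -0.418, -0.337, 0.657]
contact_force: [0.5, -0.7, -0.4]
gripper_width: 0.998
```

```bash
cat >> h.py <<'E'
def tool():
    s=manip.state();q=s['tool_rot'];return s['tool_pos'],R.from_quat(np.r_[q[1:],q[0]]),s
def target(z,y): return R.from_matrix(np.c_[-z,y,np.cross(-z,y)])
def need(p,Rt):
    a,b,s=tool();print("t",round(s['time'],2),"dpos cm",((p-a)*100).round(3),"rv",(Rt*b.inv()).as_rotvec().round(4),"F",s['contact_force'].round(1),"w",round(s['gripper_width'],3),"q",s['joint_pos'].round(2))
E
python3 - <<'E'
from h import *
o,Rs=axle((.545,-.0475),-.217);M=Rs.as_matrix();z=M[:,2]
need(o+z*.154,target(z,M[:,0]));need(o+z*.074,target(z,M[:,0]))
im=manip.grab_frame("scene")[:,:,::-1];cv2.imwrite("pics/s1.png",im)
cv2.imwrite("pics/s1c.png",crop(im,(220,80),160,150,5))
E
```

```text
t 3.1 dpos cm [-0.064 -0.135 -0.009] rv [ 0.0005 -0.0002 -0.0023] F [ 0.5 -0.7 -0.4] w 0.998 q [ 0.1  -0.01  1.67 -0.41  1.62  0.32]
t 3.1 dpos cm [-0.792 -3.437 -7.259] rv [ 0.0005 -0.0002 -0.0023] F [ 0.5 -0.7 -0.4] w 0.998 q [ 0.1  -0.01  1.67 -0.41  1.62  0.32]
```

View pics/s1c.png

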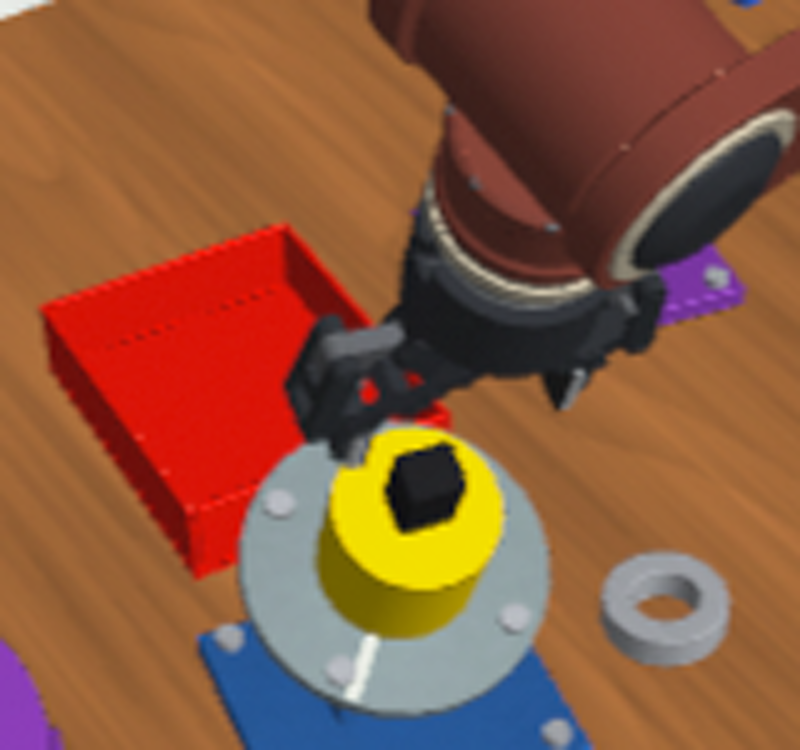

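The crop shows the open jaws either side of the black grip at (425,485), lined up with it. I'll descend along the axle next.

>>> {"op": "send_rows", "data": {
  "motion": [
    [[-0.08,-0.34,-0.72,0,0,0],[-0.08,-0.34,-0.72,0,0,0],[-0.08,-0.34,-0.72,0,0,0],[-0.08,-0.34,-0.72,0,0,0],[-0.08,-0.34,-0.72,0,0,0],[-0.08,-0.34,-0.72,0,0,0],[-0.08,-0.34,-0.72,0,0,0],[-0.08,-0.34,-0.72,0,0,0],[-0.08,-0.34,-0.72,0,0,0],[-0.07,-0.34,-0.72,0,0,0],[0,0,0,0,0,0]]
  ]
}}

```text
time: 4.07
tool_pos: [0.55, -0.0187, 0.1855]
tool_rot: [-0.528, -0.418, -0.337, 0.658]
contact_force: [0.2, 0.4, -0.7]
gripper_width: 1.001
```

>>> {"op": "send_rows", "data": {
  "motion": [
    [[0,0,0,0,0,0],[0,0,0,0,0,0],[0,0,0,0,0,0],[0,0,0,0,0,0],[0,0,0,0,0,0],[0,0,0,0,0,0],[0,0,0,0,0,0],[0,0,0,0,0,0]]
  ],
  "fingers": 1
}}

```text
time: 4.73
tool_pos: [0.5515, -0.0178, 0.1882]
tool_rot: [-0.528, -0.419, -0.337, 0.657]
contact_force: [-0.2, 1.6, 2.9]
gripper_width: 0.321
```

>>> {"op": "send_rows", "data": {
  "motion": [
    [[0.09,0.41,0.91,0,0,0],[0.09,0.41,0.91,0,0,0],[0.09,0.41,0.91,0,0,0],[0.09,0.41,0.91,0,0,0],[0.09,0.41,0.91,0,0,0],[0.09,0.41,0.91,0,0,0],[0.09,0.41,0.91,0,0,0],[0.09,0.41,0.91,0,0,0],[0.09,0.41,0.91,0,0,0],[0.09,0.41,0.91,0,0,0],[0.09,0.41,0.91,0,0,0],[0,0,0,0,0,0]]
  ]
}}

```text
time: 5.73
tool_pos: [0.5622, 0.0277, 0.2905]
tool_rot: [-0.529, -0.42, -0.336, 0.656]
contact_force: [-0.1, -0.4, -0.8]
gripper_width: 0.318
```

```bash
python3 - <<'E'
from h import *
z=np.array([0,0,1.]);a,b,s=tool()
y=b.as_matrix()[:,1].copy();y[2]=0;y/=np.linalg.norm(y)
print(y)
Rt=target(z,y);off=b.inv().apply([0,0,0])
# cap rim centre is 0.074 ahead (tcp z from rim)
need(np.array([.488,-.292,.30]),Rt)
im=manip.grab_frame("scene")[:,:,::-1];cv2.imwrite("pics/s2.png",im)
c=crop(im,(220,50),180,200,4)[:600];cv2.imwrite("pics/s2c.png",c[:,:800])
E
```

```text
[ 0.97671551 -0.21453861  0.        ]
t 5.73 dpos cm [ -7.419 -31.975   0.953] rv [ 0.4258 -0.0899  0.0008] F [-0.1 -0.4 -0.8] w 0.318 q [ 0.12 -0.01  1.63 -0.41  1.67  0.32]
```

View pics/s2c.png

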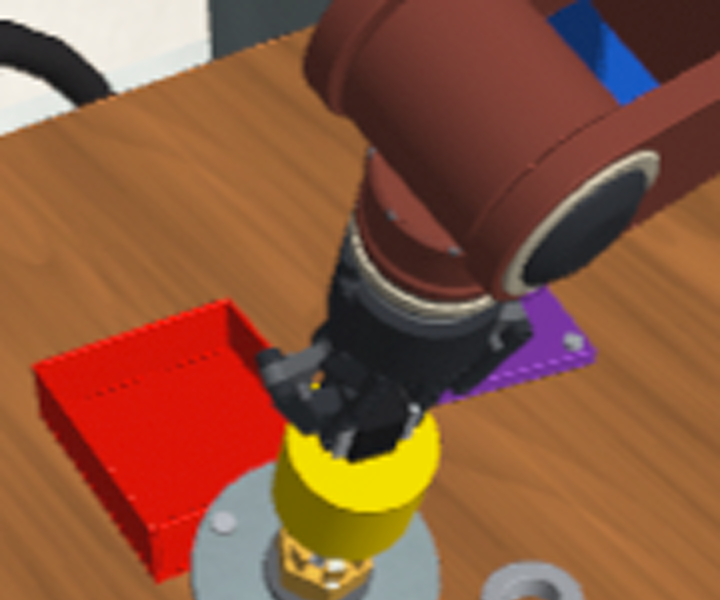

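The cap is in the jaws, about (360,470) in the crop, and clear of the brass nut at (330,565). I'll carry it upright to the tray.

>>> {"op": "send_rows", "data": {
  "motion": [
    [[-0.62,-2.66,0.4,0.03548,-0.0075,0],[-0.62,-2.66,0.4,0.03548,-0.0075,0],[-0.62,-2.66,0.1,0.03548,-0.0075,0],[-0.62,-2.66,0.0,0.03548,-0.0075,0],[-0.62,-2.66,0.0,0.03548,-0.0075,0],[-0.62,-2.66,0.0,0.03548,-0.0075,0],[-0.62,-2.67,0.0,0.03548,-0.0075,0],[-0.62,-2.67,0.0,0.03548,-0.0075,0],[-0.62,-2.67,0.0,0.03548,-0.0075,0],[-0.62,-2.67,0.0,0.03548,-0.0075,0],[-0.62,-2.67,0.0,0.03548,-0.0075,0],[-0.62,-2.67,0.0,0.03548,-0.0075,0]]
  ]
}}

```text
time: 6.78
tool_pos: [0.4856, -0.2941, 0.2961]
tool_rot: [-0.442, -0.55, -0.444, 0.552]
contact_force: [0.5, -0.2, -1.9]
gripper_width: 0.32
```

>>> {"op": "send_rows", "data": {
  "motion": [
    [[0,0,-2,0,0,0],[0,0,-2,0,0,0],[0,0,-2,0,0,0],[0,0,-2,0,0,0],[0,0,-2,0,0,0],[0,0,-2,0,0,0],[0,0,-2,0,0,0],[0,0,-2,0,0,0],[0,0,-2,0,0,0],[0,0,-2,0,0,0],[0,0,0,0,0,0]]
  ]
}}

```text
time: 7.7
tool_pos: [0.4833, -0.2905, 0.091]
tool_rot: [-0.439, -0.549, -0.447, 0.553]
contact_force: [-1.3, 0.5, -2.6]
gripper_width: 0.317
```

```bash
python3 - <<'E'
from h import *
a,b,s=tool();print(a,b.as_matrix().round(3),s['contact_force'])
im=manip.grab_frame("scene")[:,:,::-1];t=manip.grab_frame("top")[:,:,::-1];cv2.imwrite("pics/s3.png",im);cv2.imwrite("pics/t3.png",t)
c=crop(im,(210,50),130,150,4);d=crop(t,(300,150),90,150,4)[:600,:];cv2.imwrite("pics/s3c.png",np.hstack([c[:600,:440],d]))
# cap rim via fixed relation; nut
for n in("scene","top"):
  for q in("nut_mid","axle_slot","cap","tray"):
    for r in manip.landmark_of(q,n): print(n,q,(C[n]["cam_to_world"]@np.r_[r["centre"],1])[:3].round(4),round(r["confidence"],2))
E
```

```text
[ 0.48326387 -0.29053032  0.09098751] [[-0.012  0.977 -0.215]
 [ 0.006 -0.215 -0.977]
 [-1.    -0.013 -0.003]] [-1.30510891  0.49400976 -2.58803071]
scene nut_mid [ 0.8043 -0.0711  0.146 ] 0.87
scene nut_mid [ 0.2533 -0.2731  0.1478] 0.59
scene nut_mid [ 0.5446 -0.0378  0.146 ] 0.55
scene axle_slot [ 0.5495 -0.0283  0.1624] 0.51
scene axle_slot [ 0.8067 -0.063   0.1628] 0.51
scene axle_slot [ 0.2529 -0.2685  0.1643] 0.49
scene cap [ 0.4819 -0.2887  0.017 ] 0.68
scene tray [ 0.4864 -0.2924 -0.0014] 0.96
top nut_mid [ 0.8054 -0.0711  0.1464] 0.68
top nut_mid [ 0.5479 -0.0359  0.1462] 0.61
top nut_mid [0.5101 0.2808 0.02  ] 0.61
top axle_slot [ 0.5515 -0.028   0.1633] 0.51
top axle_slot [ 0.803  -0.0638  0.1601] 0.45
top cap [ 0.4904 -0.2926  0.0008] 0.73
top cap [ 0.4825 -0.2855  0.0178] 0.67
top tray [ 0.4871 -0.296   0.0011] 0.89
```

View pics/s3c.png

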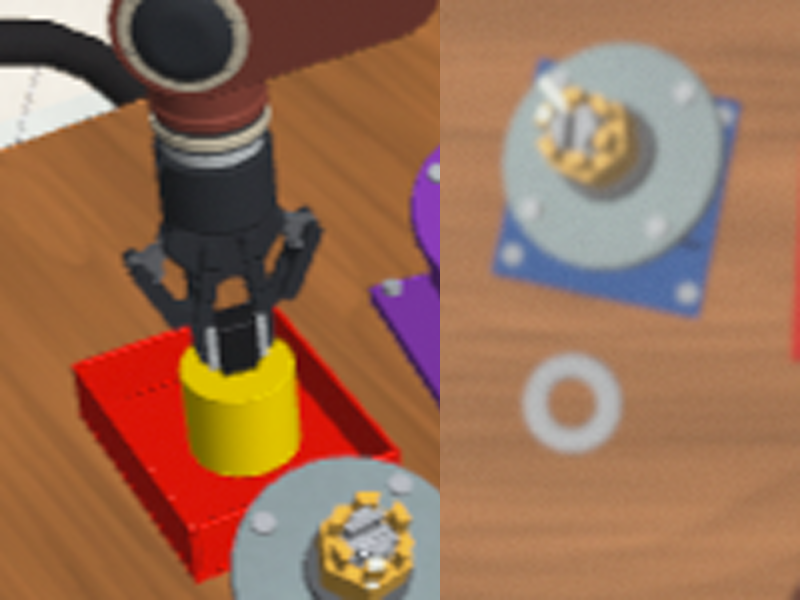

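>>> {"op": "send_rows", "data": {
  "motion": [
    [[0,0,-0.4,0,0,0],[0,0,-0.3,0,0,0],[0,0,-0.2,0,0,0],[0,0,-0.1,0,0,0],[0,0,-0.1,0,0,0],[0,0,0,0,0,0]]
  ]
}}

```text
time: 8.7
tool_pos: [0.4865, -0.2927, 0.0853]
tool_rot: [-0.442, -0.55, -0.444, 0.552]
contact_force: [-0.1, 0.8, -2.1]
gripper_width: 0.318
```

>>> {"op": "send_rows", "data": {
  "motion": [
    [[0,0,-0.2,0,0,0],[0,0,-0.2,0,0,0],[0,0,-0.1,0,0,0],[0,0,-0.1,0,0,0],[0,0,0,0,0,0]]
  ]
}}

```text
time: 9.12
tool_pos: [0.4868, -0.2928, 0.0798]
tool_rot: [-0.442, -0.55, -0.444, 0.552]
contact_force: [0.8, 0.3, -1.2]
gripper_width: 0.317
```

>>> {"op": "send_rows", "data": {
  "motion": [
    [[0,0,-0.1,0,0,0],[0,0,-0.1,0,0,0],[0,0,0,0,0,0]]
  ]
}}

```text
time: 9.37
tool_pos: [0.4869, -0.2931, 0.0797]
tool_rot: [-0.442, -0.55, -0.444, 0.552]
contact_force: [-4.6, 2.7, 8.9]
gripper_width: 0.318
```

Touched down with about 9 N. I'll release and go straight up.

>>> {"op": "send_rows", "data": {
  "motion": [
    [[0,0,0,0,0,0],[0,0,0,0,0,0],[0,0,0,0,0,0],[0,0,0,0,0,0],[0,0,0,0,0,0],[0,0,0.5,0,0,0],[0,0,1.5,0,0,0],[0,0,3,0,0,0],[0,0,3,0,0,0],[0,0,3,0,0,0],[0,0,3,0,0,0],[0,0,3,0,0,0]]
  ],
  "fingers": 0
}}

```text
time: 10.37
tool_pos: [0.4865, -0.2926, 0.2495]
tool_rot: [-0.443, -0.55, -0.444, 0.552]
contact_force: [1.7, -1.3, 1.0]
gripper_width: 1.002
```

```bash
python3 - <<'E'
from h import *
im=manip.grab_frame("scene")[:,:,::-1];t=manip.grab_frame("top")[:,:,::-1];cv2.imwrite("pics/s4.png",im);cv2.imwrite("pics/t4.png",t)
c=crop(im,(230,120),120,100,6);cv2.imwrite("pics/s4c.png",c)
d=crop(im,(270,155),60,60,10);cv2.imwrite("pics/s4n.png",d)
d=crop(t,(315,150),60,60,10);cv2.imwrite("pics/t4n.png",d)
E
```

```text
(no output)
```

View pics/s4c.png

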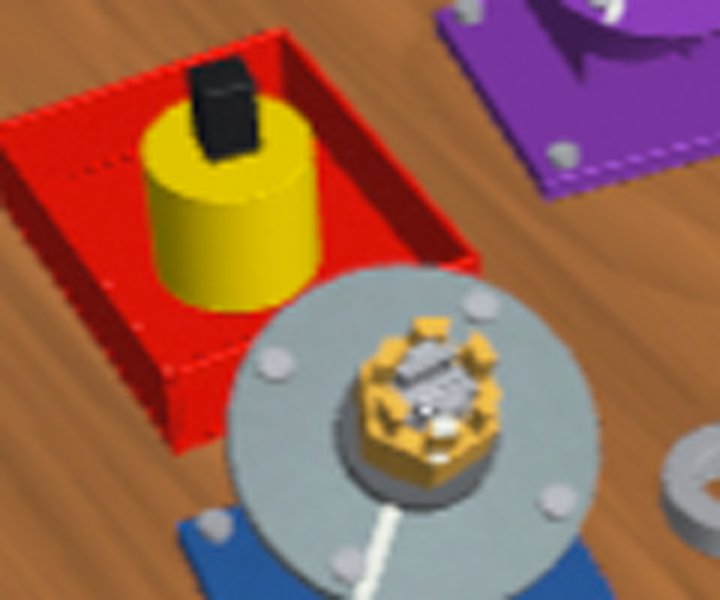

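View pics/s4n.png

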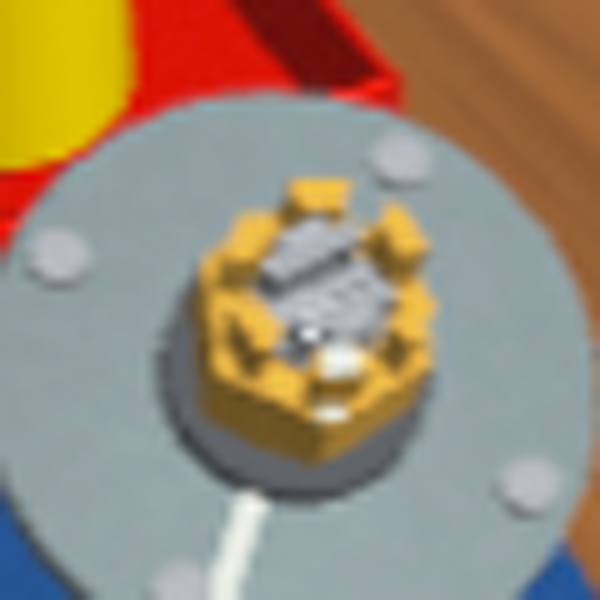

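View pics/t4n.png

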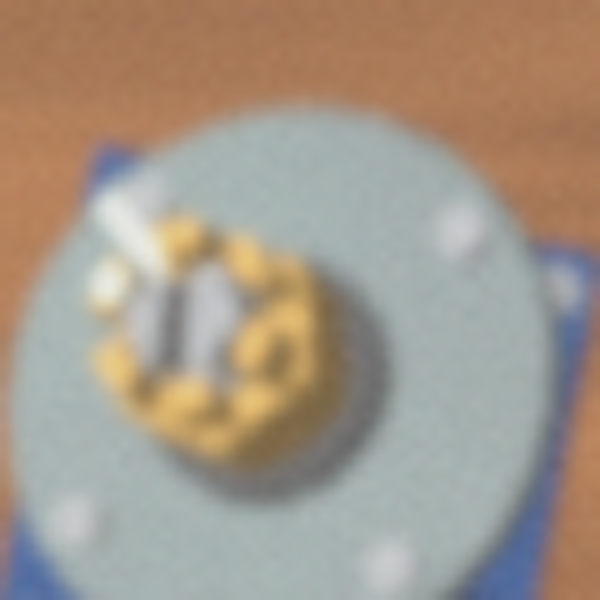

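```bash
cat >> h.py <<'E'
ST=(.545,-.0475);YAW=-.217
def onpl(uv,n,h):
    o,Rs=axle(ST,YAW);z=Rs.as_matrix()[:,2];c=C[n];d=np.linalg.inv(c["mtx"])@np.r_[uv,1];d=c["cam_to_world"][:3,:3]@(d*[1,-1,-1]);p=c["cam_to_world"][:3,3]
    P=p+d*((o+z*h-p)@z)/(d@z);return Rs.inv().apply(P-o)
def nutov(im,n,off,s,phi,sl,line):
    o,Rs=axle(ST,YAW);f=lambda P:Rs.apply(P)+o
    hexa=np.array([[.05/np.sqrt(3)*np.cos(phi+np.radians(30+60*k)),.05/np.sqrt(3)*np.sin(phi+np.radians(30+60*k)),0] for k in range(6)])
    poly(im,f(hexa+[0,0,.042]),n,off,s,(255,0,255),True);poly(im,f(hexa+[0,0,.014]),n,off,s,(255,0,255),True)
    for k in range(6):
        c,si=np.cos(phi+k*np.pi/3),np.sin(phi+k*np.pi/3);Q=np.array([[c,-si,0],[si,c,0],[0,0,1]])
        for sg in(-1,1): poly(im,f(np.array([[.016,.005*sg,.062],[.0235,.005*sg,.062]])@Q.T),n,off,s,(0,0,255))
    poly(im,f(circ(.024,.062)),n,off,s,(0,0,255))
    c,si=np.cos(sl),np.sin(sl);Q=np.array([[c,-si,0],[si,c,0],[0,0,1]])
    for sg in(-1,1): poly(im,f(np.array([[-.0153,.00475*sg,.062],[.0153,.00475*sg,.062]])@Q.T),n,off,s,(255,255,0))
    poly(im,f(np.array([[.033,0,0],[.075,0,0]])@np.array([[np.cos(line),-np.sin(line),0],[np.sin(line),np.cos(line),0],[0,0,1]]).T),n,off,s,(0,255,0))
E
python3 - <<'E'
from h import *
def S(x,y):return ((x+.5)/10-.5+270,(y+.5)/10-.5+155)
def T(x,y):return ((x+.5)/10-.5+315,(y+.5)/10-.5+150)
a=lambda v:(v.round(4),np.degrees(np.arctan2(v[1],v[0])).round(1))
for c in[(250,500),(222,595)]:print("line s",a(onpl(S(*c),"scene",0)))
for c in[(105,200),(150,255)]:print("line t",a(onpl(T(*c),"top",0)))
print("paint s",a(onpl(S(342,358),"scene",.062)),"t",a(onpl(T(107,285),"top",.062)))
p,q=onpl(S(265,283),"scene",.062),onpl(S(352,250),"scene",.062);print("slot s",a(q-p),p,q)
p,q=onpl(T(168,365),"top",.055),onpl(T(170,285),"top",.055);print("slot t",a(q-p),p,q)
E
```

```text
line s (array([0.0195, 0.0261, 0.    ]), np.float64(53.1))
line s (array([0.0339, 0.0462, 0.    ]), np.float64(53.8))
line t (array([0.0444, 0.0582, 0.    ]), np.float64(52.7))
line t (array([0.0308, 0.0418, 0.    ]), np.float64(53.6))
paint s (array([0.0032, 0.0188, 0.062 ]), np.float64(80.4)) t (array([0.0059, 0.0215, 0.062 ]), np.float64(74.6))
slot s (array([-0.0218, -0.0018,  0.    ]), np.float64(-175.2)) [ 0.0136513  -0.00333648  0.062     ] [-0.00816329 -0.00515787  0.062     ]
slot t (array([ 0.0199,  0.0041, -0.    ]), np.float64(11.7)) [-0.01044548  0.00408838  0.055     ] [0.00949196 0.00821626 0.055     ]
```

```bash
python3 - <<'E'
from h import *
r=np.radians;L=[]
for n,f,off in(("scene","s4",(275,160)),("top","t4",(317,162))):
    im=crop(cv2.imread(f"pics/{f}.png"),off,40,50,10);L.append(im.copy());nutov(im,n,off,10,r(47),r(6),r(53.3));L.append(im)
cv2.imwrite("pics/n1.png",np.hstack(L[:2]));cv2.imwrite("pics/n2.png",np.hstack(L[2:]))
E
```

```text
(no output)
```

View pics/n1.png

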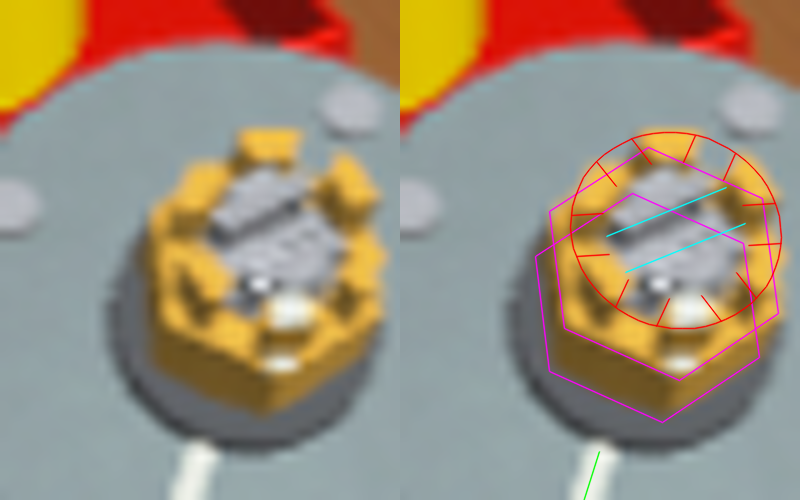

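View pics/n2.png

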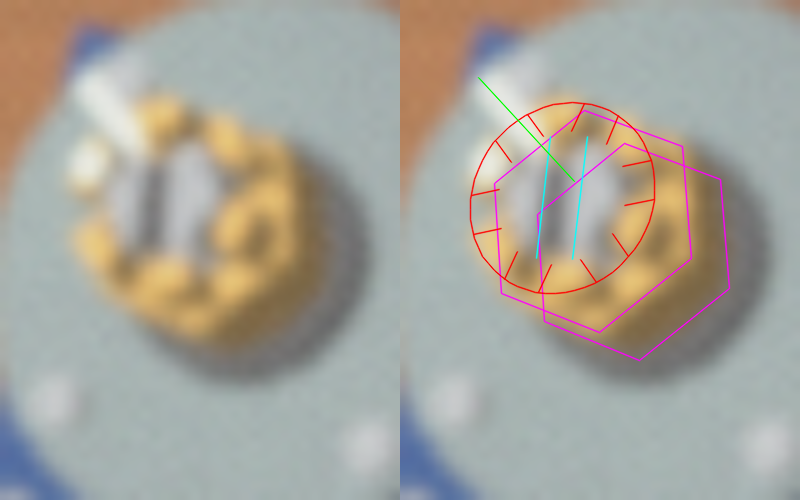

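```bash
cat > nfit.py <<'E'
from h import *
from scipy.optimize import minimize
import sys
S=8
def hull(m,P,n,off,v):
    u=((proj(P,n)-off+.5)*S-.5)*16
    cv2.fillPoly(m,[cv2.convexHull(u.astype(np.int32))],v,shift=4)
VV={"scene":((275,160),48,48),"top":((317,160),45,48)}
def rz(a): return np.array([[np.cos(a),-np.sin(a),0],[np.sin(a),np.cos(a),0],[0,0,1]])
def render(n,dx,dy,phi,sl):
    off,w,h=VV[n];m=np.zeros((h*S,w*S),np.uint8);o,Rs=axle(ST,YAW);f=lambda P:Rs.apply(P)+o+Rs.apply([dx,dy,0])
    hx=np.array([[.05/np.sqrt(3),0,0]])@rz(np.pi/6).T
    H=np.vstack([hx@rz(phi+k*np.pi/3).T for k in range(6)])
    hull(m,f(np.r_[H+[0,0,.014],H+[0,0,.042]]),n,off,1)
    cam=Rs.inv().apply(C[n]["cam_to_world"][:3,3]-o)
    T=[]
    for k in range(6):
        a=phi+np.pi/6+k*np.pi/3
        t=np.linspace(-1,1,7);ho=np.arcsin(5/24.);hi=np.arcsin(5/16.)
        pts=np.r_[np.c_[.024*np.cos(t*(np.pi/6-ho)),.024*np.sin(t*(np.pi/6-ho)),0*t],np.c_[.0165*np.cos(t*(np.pi/6-hi)),.0165*np.sin(t*(np.pi/6-hi)),0*t]]@rz(a).T
        T.append((np.array([np.cos(a),np.sin(a)])@cam[:2],np.r_[pts+[0,0,.042],pts+[0,0,.062]]))
    T.sort(key=lambda x:x[0])
    for d,P in T[:3]: hull(m,f(P),n,off,1)
    # axle halves
    ax=[]
    for sg in(1,-1):
        t=np.linspace(0,np.pi,20);p=np.c_[.016*np.cos(t),np.maximum(.016*np.sin(t),.00475)*sg,0*t]@rz(sl).T
        d=(rz(sl)[:2,1]*sg)@cam[:2];ax.append((d,p))
    hull(m,f(circ(.016,.046)),n,off,3)
    for d,p in sorted(ax,key=lambda x:x[0]):
        hull(m,f(np.r_[p+[0,0,.046],p+[0,0,.062]]),n,off,3)  # side
        hull(m,f(p+[0,0,.062]),n,off,2)
    for d,P in T[3:]: hull(m,f(P),n,off,1)
    return m
def masks(n,f):
    off,w,h=VV[n];im=crop(cv2.imread(f"pics/{f}.png"),off,w,h,S);hsv=cv2.cvtColor(im,cv2.COLOR_BGR2HSV).astype(int)
    return im,(hsv[...,1]>95)&(hsv[...,0]>10)&(hsv[...,0]<32)
def cost(p,D):
    c=0
    for n,(im,b,roi) in D.items():
        m=render(n,*p);c+=(((m==1)!=b)&roi).sum()/(m==1).sum()
    return c
if __name__=="__main__":
    fs={"scene":sys.argv[1]}
    if len(sys.argv)>4 and sys.argv[4]!='-': fs["top"]=sys.argv[4]
    D={}
    for n,f in fs.items():
        im,b=masks(n,f);roi=cv2.dilate((render(n,0,0,.3,0)>0).astype(np.uint8),np.ones((31,31)))>0
        # exclude white paint (unsaturated bright)
        hsv=cv2.cvtColor(im,cv2.COLOR_BGR2HSV);wh=(hsv[...,1]<50)&(hsv[...,2]>215);D[n]=(im,b,roi&~wh)
    best=[]
    for p0 in np.radians([float(sys.argv[2])+d for d in(-10,0,10)]):
        x0=np.array([0,0,p0,np.radians(float(sys.argv[3]))])
        g=lambda q:cost(np.r_[q,x0[3]],D)
        sim=np.vstack([x0[:3],x0[:3]+[.002,0,0],x0[:3]+[0,.002,0],x0[:3]+[0,0,.12]])
        r=minimize(g,x0[:3],method='Nelder-Mead',options=dict(initial_simplex=sim,xatol=1e-4,fatol=1e-4));best.append((r.fun,r.x))
        print(round(r.fun,4),(r.x[:2]*1000).round(2),np.degrees(r.x[2]).round(2))
    best.sort(key=lambda t:t[0]);x=best[0][1];L=[]
    for n,(im,b,roi) in D.items():
        m=render(n,*x,np.radians(float(sys.argv[3])));pal=np.array([[90,90,90],[40,160,230],[190,190,190],[60,60,60]],np.uint8)
        e=im.copy()
        for v in(1,2,3):
            cs,_=cv2.findContours((m==v).astype(np.uint8),cv2.RETR_LIST,cv2.CHAIN_APPROX_NONE);cv2.drawContours(e,cs,-1,[(0,0,255),(255,0,0),(0,255,0)][v-1],1)
        cv2.imwrite(f"pics/{sys.argv[5]}_{n}.png",np.hstack([im,e]))
E
python3 nfit.py s4 47 6 - f1; echo; python3 nfit.py s4 47 6 t4 f2
```

```text
0.1205 [-1.24 -0.46] 45.29
0.1186 [-1.11 -0.44] 46.23
0.1173 [-1.08 -0.47] 46.06

0.411 [-0.85 -0.16] 46.44
0.4099 [-0.6  -0.02] 45.91
0.4098 [-0.66 -0.02] 45.93
```

View pics/f1_scene.png

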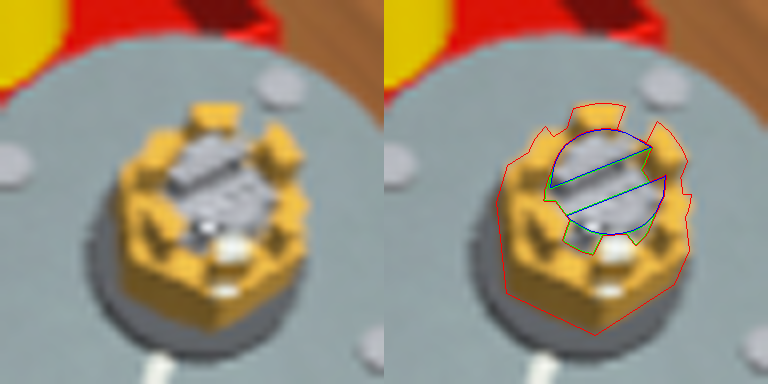

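```bash
cat > slot.py <<'E'
from h import *
import sys
f=sys.argv[1]
off=(275,160);S=16
g=cv2.cvtColor(crop(cv2.imread(f"pics/{f}.png"),off,48,48,S),cv2.COLOR_BGR2GRAY)
o,Rs=axle(ST,YAW);o=o+Rs.apply([-.0011,-.0004,0])
# sample along lines perpendicular to slot, on top plane z=.062, at several abscissae
for sl in np.radians(np.arange(-8,21,2)):
    c,s=np.cos(sl),np.sin(sl);X=np.linspace(-.009,.009,19);Y=np.linspace(-.010,.010,81)
    P=np.array([[x*c-y*s,x*s+y*c,.062] for y in Y for x in X]);u=(proj(Rs.apply(P)+o,"scene")-off+.5)*S-.5
    v=cv2.remap(g,u[:,0].astype(np.float32).reshape(81,19),u[:,1].astype(np.float32).reshape(81,19),cv2.INTER_LINEAR)
    m=v.mean(1);gr=np.gradient(m);print(np.degrees(sl).round(),"min",m.min().round(1),"at",(Y[m.argmin()]*1e3).round(2),"gradmin",gr.min().round(2),(Y[gr.argmin()]*1e3).round(2),"gradmax",gr.max().round(2),(Y[gr.argmax()]*1e3).round(2))
E
python3 slot.py s4
```

```text
-8.0 min 131.6 at -2.75 gradmin -2.66 -6.25 gradmax 3.08 -0.25
-6.0 min 129.2 at -2.5 gradmin -2.89 -6.25 gradmax 3.5 -0.25
-4.0 min 126.9 at -2.5 gradmin -3.18 -6.0 gradmax 3.92 0.0
-2.0 min 124.4 at -2.75 gradmin -3.68 -5.25 gradmax 4.26 -0.25
0.0 min 122.1 at -2.75 gradmin -4.21 -5.5 gradmax 4.55 -0.25
2.0 min 119.8 at -2.75 gradmin -4.68 -5.0 gradmax 4.74 -0.25
4.0 min 117.6 at -3.0 gradmin -5.45 -5.0 gradmax 4.95 -0.25
6.0 min 115.5 at -3.0 gradmin -5.82 -5.0 gradmax 4.95 -0.25
8.0 min 113.6 at -3.0 gradmin -6.18 -5.0 gradmax 4.82 -0.25
10.0 min 112.2 at -3.0 gradmin -6.39 -5.0 gradmax 4.82 -0.75
12.0 min 111.8 at -3.0 gradmin -6.42 -5.0 gradmax 4.84 -1.25
14.0 min 111.8 at -3.0 gradmin -6.32 -5.0 gradmax 4.87 -1.25
16.0 min 112.7 at -3.0 gradmin -6.13 -4.75 gradmax 4.95 -1.25
18.0 min 114.2 at -3.0 gradmin -5.68 -4.75 gradmax 4.76 -1.5
20.0 min 116.5 at -3.0 gradmin -5.11 -5.0 gradmax 4.58 -1.0
```

```bash
cat >> h.py <<'E'
def nutpose(h,ang):
    o,Rs=axle(ST,YAW);o=o+Rs.apply([-.001,-.0003,0]);z=Rs.as_matrix()[:,2]
    return o+z*h,target(z,Rs.apply([np.cos(ang),np.sin(ang),0]))
E
python3 - <<'E'
from h import *
need(*nutpose(.13,np.radians(46)));need(*nutpose(.012,np.radians(46)))
E
```

```text
t 10.47 dpos cm [ 6.662 30.08  -1.754] rv [-0.36    0.268   0.7866] F [-0.4 -0.4  1. ] w 0.998 q [-0.67 -0.09  1.72 -0.    1.51 -0.46]
t 10.47 dpos cm [  5.589  25.21  -12.448] rv [-0.36    0.268   0.7866] F [-0.4 -0.4  1. ] w 0.998 q [-0.67 -0.09  1.72 -0.    1.51 -0.46]
```

>>> {"op": "send_rows", "data": {
  "motion": [
    [[0.555,2.507,0.3,-0.03,0.02233,0.06555],[0.555,2.507,0.3,-0.03,0.02233,0.06555],[0.555,2.507,0,-0.03,0.02233,0.06555],[0.555,2.507,0,-0.03,0.02233,0.06555],[0.555,2.507,0,-0.03,0.02233,0.06555],[0.555,2.507,0,-0.03,0.02233,0.06555],[0.555,2.507,0,-0.03,0.02233,0.06555],[0.555,2.507,0,-0.03,0.02233,0.06555],[0.555,2.507,-0.55,-0.03,0.02233,0.06555],[0.555,2.507,-0.6,-0.03,0.02233,0.06555],[0.555,2.507,-0.6,-0.03,0.02233,0.06555],[0.555,2.507,-0.6,-0.03,0.02233,0.06555]]
  ]
}}

```text
time: 11.47
tool_pos: [0.5532, 0.0094, 0.2294]
tool_rot: [0.646, 0.176, 0.57, -0.476]
contact_force: [0.1, -0.6, 0.0]
gripper_width: 1.003
```

>>> {"op": "send_rows", "data": {
  "motion": [
    [[0,0,0,0,0,0]]
  ]
}}

```text
time: 11.55
tool_pos: [0.5525, 0.0125, 0.227]
tool_rot: [0.646, 0.174, 0.572, -0.474]
contact_force: [-0.1, -0.8, -1.0]
gripper_width: 1.002
```

```bash
python3 - <<'E'
from h import *
need(*nutpose(.13,np.radians(46)));need(*nutpose(.012,np.radians(46)))
E
```

```text
t 11.55 dpos cm [ 0.327 -0.638  1.098] rv [ 0.0007 -0.0163 -0.0026] F [-0.1 -0.8 -1. ] w 1.002 q [ 0.09  0.    1.71 -0.41  1.58 -0.47]
t 11.55 dpos cm [-0.747 -5.508 -9.596] rv [ 0.0007 -0.0163 -0.0026] F [-0.1 -0.8 -1. ] w 1.002 q [ 0.09  0.    1.71 -0.41  1.58 -0.47]
```

>>> {"op": "send_rows", "data": {
  "motion": [
    [[0.2,-0.3,0.6,0,-0.008,0],[0.1,-0.3,0.4,0,-0.008,0],[0,0,0,0,0,0]]
  ]
}}

```text
time: 11.8
tool_pos: [0.557, 0.0006, 0.2423]
tool_rot: [0.651, 0.183, 0.563, -0.476]
contact_force: [0.8, -0.4, 0.8]
gripper_width: 1.002
```

```bash
python3 - <<'E'
from h import *
need(*nutpose(.13,np.radians(46)));need(*nutpose(.012,np.radians(46)))
im=manip.grab_frame("scene")[:,:,::-1];cv2.imwrite("pics/s5c.png",crop(im,(240,90),130,120,5))
E
```

```text
t 11.8 dpos cm [-0.121  0.555 -0.436] rv [0.0021 0.0086 0.0072] F [ 0.8 -0.4  0.8] w 1.002 q [ 0.07 -0.01  1.71 -0.42  1.58 -0.48]
t 11.8 dpos cm [ -1.195  -4.315 -11.131] rv [0.0021 0.0086 0.0072] F [ 0.8 -0.4  0.8] w 1.002 q [ 0.07 -0.01  1.71 -0.42  1.58 -0.48]
```

View pics/s5c.png

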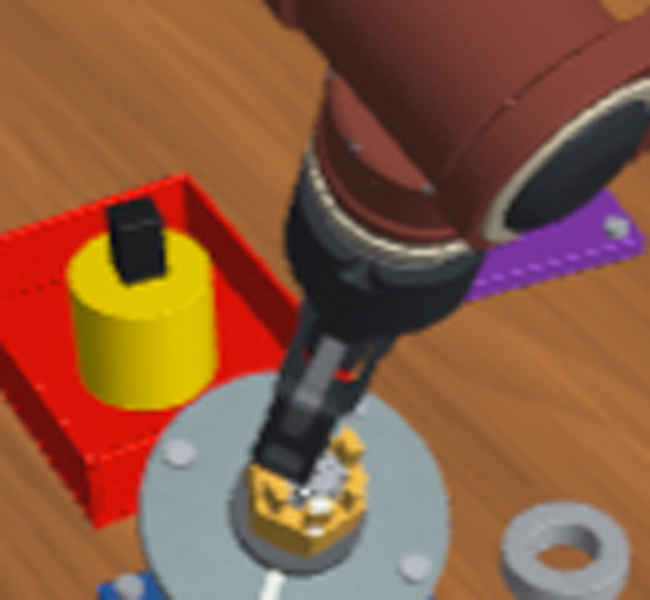

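>>> {"op": "send_rows", "data": {
  "motion": [
    [[0,0,0,0,0,0],[0,0,0,0,0,0],[0,0,0,0,0,0],[0,0,0,0,0,0]]
  ]
}}

```text
time: 12.18
tool_pos: [0.5562, 0.0017, 0.2402]
tool_rot: [0.65, 0.181, 0.564, -0.476]
contact_force: [0.4, 0.7, 0.3]
gripper_width: 1.0
```

```bash
python3 - <<'E'
from h import *
need(*nutpose(.13,np.radians(46)));need(*nutpose(.012,np.radians(46)))
E
```

```text
t 12.18 dpos cm [-0.04   0.444 -0.224] rv [0.0017 0.0049 0.0057] F [0.4 0.7 0.3] w 1.0 q [ 0.07 -0.01  1.71 -0.42  1.58 -0.48]
t 12.18 dpos cm [ -1.114  -4.426 -10.919] rv [0.0017 0.0049 0.0057] F [0.4 0.7 0.3] w 1.0 q [ 0.07 -0.01  1.71 -0.42  1.58 -0.48]
```

>>> {"op": "send_rows", "data": {
  "motion": [
    [[0,0.22,-0.11,0,0,0],[-0.04,0.22,-0.11,0.002,0.005,0.005],[0,0,0,0,0,0],[-0.12,-0.54,-1.19,0,0,0],[-0.12,-0.54,-1.19,0,0,0],[-0.12,-0.54,-1.19,0,0,0],[-0.12,-0.54,-1.19,0,0,0],[-0.06,-0.27,-0.59,0,0,0],[0,0,0,0,0,0],[0,0,0,0,0,0]]
  ]
}}

```text
time: 13.02
tool_pos: [0.5501, -0.0182, 0.1838]
tool_rot: [0.649, 0.179, 0.567, -0.474]
contact_force: [-0.6, -0.4, 0.8]
gripper_width: 0.999
```

```bash
python3 - <<'E'
from h import *
need(*nutpose(.012,np.radians(46)))
E
```

```text
t 13.02 dpos cm [-0.501 -2.438 -5.276] rv [-0.0002 -0.0014  0.0006] F [-0.6 -0.4  0.8] w 0.999 q [ 0.04  0.01  1.78 -0.42  1.48 -0.48]
```

>>> {"op": "send_rows", "data": {
  "motion": [
    [[-0.05,-0.24,-0.53,0,0,0],[-0.1,-0.49,-1.05,0,0,0],[-0.1,-0.49,-1.05,0,0,0],[-0.1,-0.49,-1.05,0,0,0],[-0.1,-0.49,-1.05,0,0,0],[-0.05,-0.24,-0.54,0,0,0],[0,0,0,0,0,0],[0,0,0,0,0,0]]
  ]
}}

```text
time: 13.68
tool_pos: [0.5451, -0.0425, 0.1312]
tool_rot: [0.65, 0.179, 0.567, -0.474]
contact_force: [-0.7, 0.3, -0.3]
gripper_width: 0.998
```

```bash
python3 - <<'E'
from h import *
need(*nutpose(.012,np.radians(46)))
im=manip.grab_frame("scene")[:,:,::-1];cv2.imwrite("pics/s6c.png",crop(im,(240,90),130,120,5))
E
```

```text
t 13.68 dpos cm [-0.008 -0.009 -0.02 ] rv [-0.0002 -0.0011  0.0004] F [-0.7  0.3 -0.3] w 0.998 q [-0.    0.05  1.84 -0.43  1.38 -0.48]
```

View pics/s6c.png

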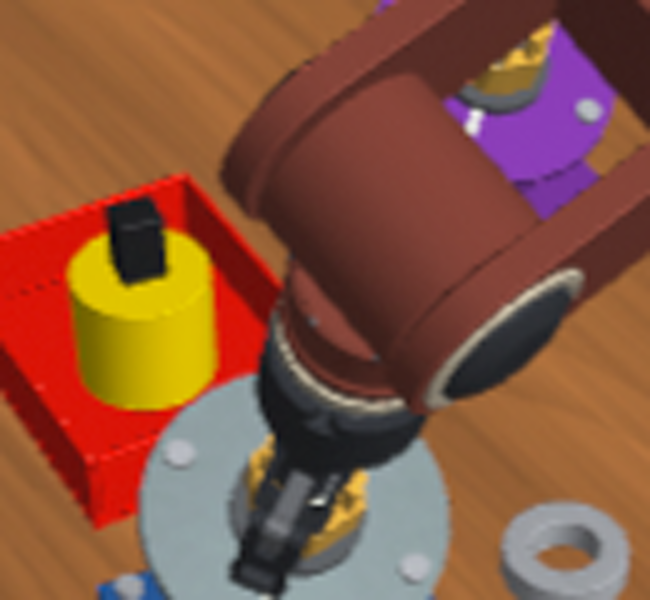

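The crop shows the fingers straddling the hexagon (near one at (270,545)) with no contact. I'll close on the nut.

>>> {"op": "send_rows", "data": {
  "motion": [
    [[0,0,0,0,0,0],[0,0,0,0,0,0],[0,0,0,0,0,0],[0,0,0,0,0,0],[0,0,0,0,0,0],[0,0,0,0,0,0]]
  ],
  "fingers": 1
}}

```text
time: 14.23
tool_pos: [0.5463, -0.0418, 0.1327]
tool_rot: [0.651, 0.18, 0.566, -0.473]
contact_force: [1.7, 4.2, 3.0]
gripper_width: 0.575
```

```bash
python3 - <<'E'
from h import *
need(*nutpose(.012,np.radians(46)));need(*nutpose(.012,np.radians(10)))
print(axle(ST,YAW)[1].as_matrix()[:,2]*-1, manip.state()['ft_torque'])
E
```

```text
t 14.23 dpos cm [-0.122 -0.08  -0.168] rv [-0.0008  0.002  -0.0006] F [1.7 4.2 3. ] w 0.575 q [-0.    0.05  1.84 -0.43  1.38 -0.48]
t 14.23 dpos cm [-0.122 -0.08  -0.168] rv [-0.0573 -0.2572 -0.5702] F [1.7 4.2 3. ] w 0.575 q [-0.    0.05  1.84 -0.43  1.38 -0.48]
[-0.09099011 -0.41270691 -0.90630779] [ 0.48611007 -0.11257696  0.11134374]
```

>>> {"op": "send_rows", "data": {
  "motion": [
    [[0,0,0,-0.00455,-0.02064,-0.04532],[0,0,0,-0.00455,-0.02064,-0.04532],[0,0,0,-0.00455,-0.02064,-0.04532],[0,0,0,-0.00455,-0.02064,-0.04532],[0,0,0,-0.00455,-0.02064,-0.04532],[0,0,0,-0.00455,-0.02064,-0.04532]]
  ]
}}

```text
time: 14.73
tool_pos: [0.5462, -0.0418, 0.1327]
tool_rot: [0.616, 0.275, 0.489, -0.553]
contact_force: [-0.1, 3.2, 3.9]
gripper_width: 0.575
```

```bash
python3 - <<'E'
from h import *
need(*nutpose(.012,np.radians(10)))
print(manip.state()['ft_torque'])
E
```

```text
t 14.73 dpos cm [-0.115 -0.076 -0.171] rv [-0.03   -0.1329 -0.2967] F [-0.1  3.2  3.9] w 0.575 q [-0.    0.05  1.84 -0.43  1.38 -0.18]
[0.45770322 0.06565073 0.36996007]
```

>>> {"op": "send_rows", "data": {
  "motion": [
    [[0,0,0,-0.004,-0.01816,-0.03988],[0,0,0,-0.004,-0.01816,-0.03988],[0,0,0,-0.004,-0.01816,-0.03988],[0,0,0,-0.004,-0.01816,-0.03988],[0,0,0,-0.004,-0.01816,-0.03988],[0,0,0,-0.004,-0.01816,-0.03988],[0,0,0,-0.004,-0.01816,-0.03988],[0,0,0,0,0,0],[0,0,0,0,0,0]]
  ]
}}

```text
time: 15.48
tool_pos: [0.5461, -0.0418, 0.1327]
tool_rot: [-0.567, -0.366, -0.399, 0.621]
contact_force: [0.2, 4.5, 5.4]
gripper_width: 0.574
```

>>> {"op": "send_rows", "data": {
  "motion": [
    [[0,0,0,0,0,0],[0,0,0,0,0,0],[0,0,0,0,0,0],[0,0,0,0,0,0],[0,0,0,0,0,0]]
  ],
  "fingers": 0
}}

```text
time: 15.9
tool_pos: [0.5452, -0.0425, 0.1314]
tool_rot: [-0.566, -0.365, -0.399, 0.622]
contact_force: [0.6, 0.4, 0.7]
gripper_width: 0.999
```

```bash
python3 - <<'E'
from h import *
need(*nutpose(.012,np.radians(10)))
need(*nutpose(.12,np.radians(10)))
E
```

```text
t 15.9 dpos cm [-0.011 -0.011 -0.042] rv [-0.0019 -0.0092 -0.0183] F [0.6 0.4 0.7] w 0.999 q [-0.    0.05  1.84 -0.43  1.38  0.13]
t 15.9 dpos cm [0.971 4.446 9.746] rv [-0.0019 -0.0092 -0.0183] F [0.6 0.4 0.7] w 0.999 q [-0.    0.05  1.84 -0.43  1.38  0.13]
```

>>> {"op": "send_rows", "data": {
  "motion": [
    [[0.05,0.2,0.5,0,0,0],[0.15,0.7,1.5,0,0,0],[0.2,0.9,2,0,0,0],[0.2,0.9,2,0,0,0],[0.2,0.9,2,0,0,0],[0.2,0.9,2,0,0,0],[0,2,1,0,0,0],[0,3,0,0,0,0],[0,3,0,0,0,0],[0,3,0,0,0,0],[0,3,0,0,0,0],[0,3,0,0,0,0]]
  ]
}}

```text
time: 16.9
tool_pos: [0.5554, 0.1743, 0.2423]
tool_rot: [-0.567, -0.366, -0.399, 0.621]
contact_force: [0.1, -0.5, 0.5]
gripper_width: 1.004
```

```bash
python3 - <<'E'
from h import *
im=manip.grab_frame("scene")[:,:,::-1];t=manip.grab_frame("top")[:,:,::-1];cv2.imwrite("pics/s7.png",im);cv2.imwrite("pics/t7.png",t)
E
python3 nfit.py s7 10 10 - f3; python3 slot.py s7
```

```text
0.1213 [-1.01 -0.24] 10.66
0.1204 [-0.91 -0.27] 10.71
0.121 [-0.89 -0.2 ] 11.32
-8.0 min 130.2 at -3.0 gradmin -2.92 -6.25 gradmax 2.76 -0.25
-6.0 min 126.8 at -3.0 gradmin -3.18 -6.25 gradmax 3.21 0.25
-4.0 min 123.6 at -3.0 gradmin -3.47 -5.5 gradmax 3.74 -0.5
-2.0 min 120.5 at -3.0 gradmin -3.97 -5.5 gradmax 4.26 -0.25
0.0 min 117.5 at -3.0 gradmin -4.55 -5.25 gradmax 4.66 -0.5
2.0 min 114.8 at -3.0 gradmin -5.11 -5.0 gradmax 5.05 -0.5
4.0 min 112.5 at -3.0 gradmin -5.58 -5.0 gradmax 5.39 -0.5
6.0 min 110.6 at -3.0 gradmin -5.97 -5.0 gradmax 5.55 -0.25
8.0 min 109.4 at -3.0 gradmin -6.45 -4.75 gradmax 5.58 -0.5
10.0 min 108.6 at -3.0 gradmin -6.61 -5.0 gradmax 5.58 -0.5
12.0 min 108.7 at -3.0 gradmin -6.63 -4.75 gradmax 5.45 -0.5
14.0 min 109.4 at -3.0 gradmin -6.5 -4.75 gradmax 5.37 -0.5
16.0 min 110.9 at -3.0 gradmin -6.11 -4.75 gradmax 5.13 -1.0
18.0 min 112.9 at -3.0 gradmin -5.66 -4.75 gradmax 4.82 -0.5
20.0 min 115.6 at -3.0 gradmin -5.03 -5.0 gradmax 4.47 -0.75
```

View pics/f3_scene.png

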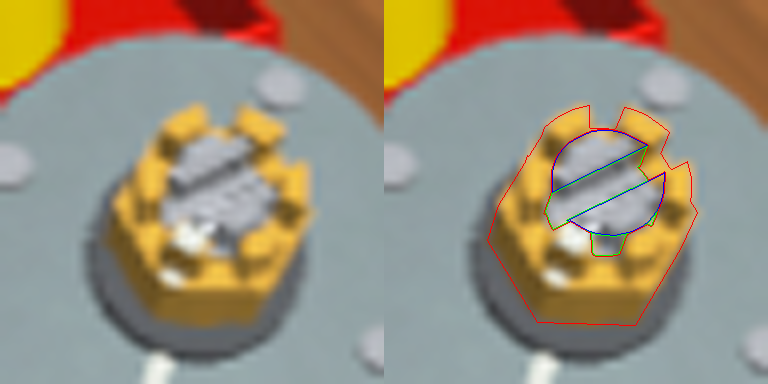

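View pics/s7.png

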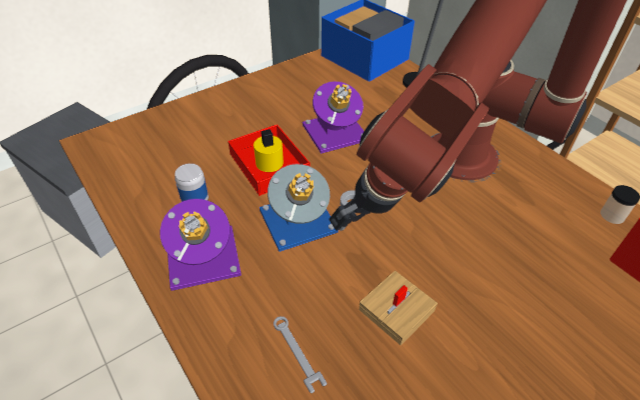

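```bash
python3 - <<'E'
from h import *
S=lambda x,y:((x+.5)/6-.5+350,(y+.5)/6-.5+260)
P=np.array([onz(S(*c),"scene",.034) for c in[(272,68),(525,262),(312,475),(62,255)]])
d=np.diff(np.r_[P,P[:1]],axis=0);print(np.linalg.norm(d,axis=1).round(4),np.degrees(np.arctan2(d[:,1],d[:,0])).round(1),P.mean(0).round(4))
q=[onz(S(*c),"scene",.038) for c in[(233,312),(358,198)]];dd=q[1]-q[0];print(np.linalg.norm(dd),np.degrees(np.arctan2(dd[1],dd[0])),(q[0]+q[1])/2)
T=lambda x,y:((x+.5)/4-.5+190,(y+.5)/4-.5+170)
q=[onz(T(*c),"top",.038) for c in[(128,198),(117,92)]];dd=q[1]-q[0];print(np.linalg.norm(dd),np.degrees(np.arctan2(dd[1],dd[0])),(q[0]+q[1])/2)
P=np.array([onz(T(*c),"top",.034) for c in[(195,50),(222,218),(44,240),(28,73)]])
d=np.diff(np.r_[P,P[:1]],axis=0);print(np.linalg.norm(d,axis=1).round(4),np.degrees(np.arctan2(d[:,1],d[:,0])).round(1),P.mean(0).round(4))
E
```

```text
[0.118  0.1205 0.1175 0.1179] [  98.6    8.2  -82.6 -171.6] [0.5102 0.2831 0.034 ]
0.06910191129811814 -172.48902070538125 [0.50960115 0.28395285 0.038     ]
0.07416345800231618 8.406369962479323 [0.5102295  0.28055296 0.038     ]
[0.1194 0.1206 0.1168 0.1154] [-169.    97.2    8.5  -81.6] [0.511  0.2816 0.034 ]
```

```bash
python3 - <<'E'
from h import *
L=[]
for n,f,off in(("scene","s7",(375,270)),("top","t4",(195,180))):
    im=crop(cv2.imread(f"pics/{f}.png"),off,50,50,8);r=R.from_euler('z',np.radians(8));o=np.array([.5098,.2815,.02])
    L.append(im.copy())
    boxdraw(im,r.apply(box(.07,.005,.0,.018))+o,n,off,8,(255,0,255));boxdraw(im,r.apply(box(.032,.012,.018,.06))+o,n,off,8,(0,255,0));L.append(im)
cv2.imwrite("pics/k1.png",np.vstack([np.hstack(L[:2])]));cv2.imwrite("pics/k2.png",np.hstack(L[2:]))
a,b,s=tool();z=np.array([0,0,1.]);y=np.array([-np.sin(np.radians(8)),np.cos(np.radians(8)),0])
need(np.array([.5098,.2815,.15]),target(z,y))
E
```

```text
t 17.0 dpos cm [-4.553 10.521 -9.188] rv [0.3925 0.2989 1.6976] F [-0.2 -0.7 -0.9] w 0.998 q [ 0.35  0.12  1.57 -0.37  1.69  0.37]
```

View pics/k1.png

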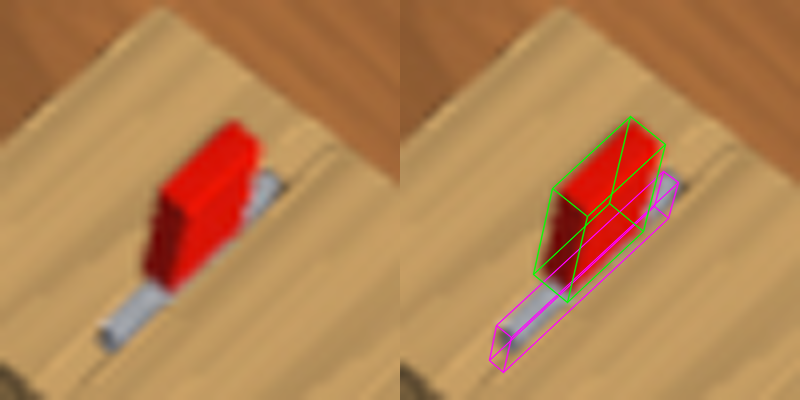

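View pics/k2.png

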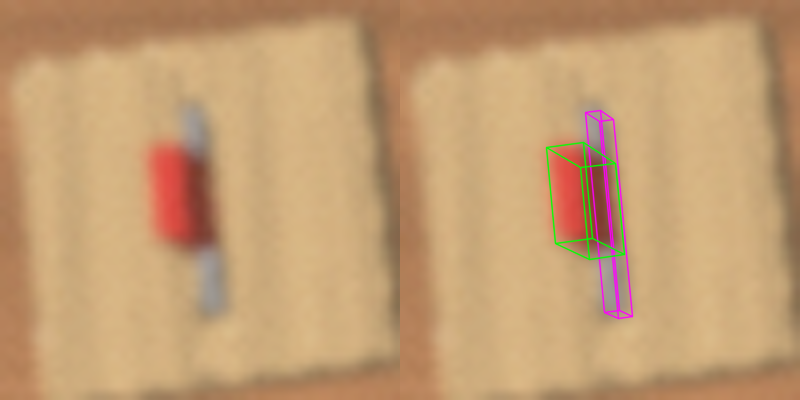

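>>> {"op": "send_rows", "data": {
  "motion": [
    [[-0.25,0.586,-0.51,0.0218,0.0166,0.0943],[-0.25,0.586,-0.51,0.0218,0.0166,0.0943],[-0.25,0.586,-0.51,0.0218,0.0166,0.0943],[-0.25,0.586,-0.51,0.0218,0.0166,0.0943],[-0.25,0.586,-0.51,0.0218,0.0166,0.0943],[-0.25,0.586,-0.51,0.0218,0.0166,0.0943],[-0.25,0.586,-0.51,0.0218,0.0166,0.0943],[-0.25,0.586,-0.51,0.0218,0.0166,0.0943],[-0.25,0.586,-0.51,0.0218,0.0166,0.0943]]
  ]
}}

```text
time: 17.75
tool_pos: [0.5329, 0.2251, 0.1961]
tool_rot: [0.704, 0.174, 0.611, -0.316]
contact_force: [-0.3, -0.2, -0.1]
gripper_width: 0.996
```

>>> {"op": "send_rows", "data": {
  "motion": [
    [[-0.25,0.586,-0.51,0.0218,0.0166,0.0943],[-0.25,0.586,-0.51,0.0218,0.0166,0.0943],[-0.25,0.586,-0.51,0.0218,0.0166,0.0943],[-0.25,0.586,-0.51,0.0218,0.0166,0.0943],[-0.25,0.586,-0.51,0.0218,0.0166,0.0943],[-0.25,0.586,-0.51,0.0218,0.0166,0.0943],[-0.25,0.586,-0.51,0.0218,0.0166,0.0943],[-0.25,0.586,-0.51,0.0218,0.0166,0.0943],[-0.25,0.586,-0.51,0.0218,0.0166,0.0943],[0,0,0,0,0,0],[0,0,0,0,0,0],[0,0,0,0,0,0]]
  ]
}}

```text
time: 18.75
tool_pos: [0.5108, 0.2778, 0.1505]
tool_rot: [0.706, -0.048, 0.705, 0.046]
contact_force: [0.0, 0.3, 0.0]
gripper_width: 1.001
```

```bash
python3 - <<'E'
from h import *
z=np.array([0,0,1.]);y=np.array([-np.sin(np.radians(8)),np.cos(np.radians(8)),0])
need(np.array([.5103,.2820,.0445]),target(z,y))
E
```

```text
t 18.75 dpos cm [ -0.051   0.421 -10.599] rv [0.0023 0.002  0.0067] F [0.  0.3 0. ] w 1.001 q [ 0.37  0.01  1.79 -0.    1.34 -1.33]
```

>>> {"op": "send_rows", "data": {
  "motion": [
    [[-0.05,0.21,-0.5,0.002,0.002,0.007],[0,0.21,-1,0,0,0],[0,0,-1.5,0,0,0],[0,0,-1.5,0,0,0],[0,0,-1.5,0,0,0],[0,0,-1.5,0,0,0],[0,0,-1,0,0,0],[0,0,0,0,0,0],[0,0,0,0,0,0]]
  ]
}}

```text
time: 19.5
tool_pos: [0.5094, 0.2823, 0.0641]
tool_rot: [0.704, -0.05, 0.706, 0.05]
contact_force: [0.4, -0.3, -0.8]
gripper_width: 0.997
```

```bash
python3 - <<'E'
from h import *
z=np.array([0,0,1.]);y=np.array([-np.sin(np.radians(8)),np.cos(np.radians(8)),0])
need(np.array([.5103,.2820,.0445]),target(z,y))
im=manip.grab_frame("scene")[:,:,::-1];cv2.imwrite("pics/s8c.png",crop(im,(340,230),120,110,5))
E
```

```text
t 19.5 dpos cm [ 0.091 -0.029 -1.961] rv [ 0.0004 -0.0025 -0.0025] F [ 0.4 -0.3 -0.8] w 0.997 q [ 0.38  0.12  1.84  0.    1.19 -1.34]
```

View pics/s8c.png

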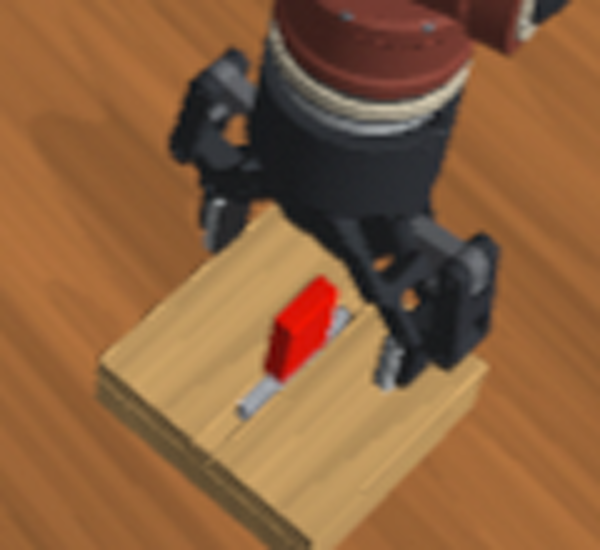

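The fingers straddle the red tab at (305,330) in the crop, squarely. I'll go down and close.

>>> {"op": "send_rows", "data": {
  "motion": [
    [[0.05,0,-0.6,0,0,0],[0.04,0,-0.8,0,0,0],[0,0,-0.5,0,0,0],[0,0,0,0,0,0],[0,0,0,0,0,0]]
  ]
}}

```text
time: 19.97
tool_pos: [0.5104, 0.2822, 0.0454]
tool_rot: [0.705, -0.05, 0.706, 0.05]
contact_force: [0.4, -0.0, 0.4]
gripper_width: 1.0
```

>>> {"op": "send_rows", "data": {
  "motion": [
    [[0,0,0,0,0,0],[0,0,0,0,0,0],[0,0,0,0,0,0],[0,0,0,0,0,0],[0,0,0,0,0,0],[0,0,0,0,0,0],[0,0,0,0,0,0],[0,0,0,0,0,0],[0,0,0,0,0,0]]
  ],
  "fingers": 1
}}

```text
time: 20.72
tool_pos: [0.5111, 0.2825, 0.0463]
tool_rot: [0.705, -0.05, 0.705, 0.05]
contact_force: [0.1, -0.2, 1.1]
gripper_width: 0.129
```

```bash
python3 - <<'E'
from h import *
a,b,s=tool();print(a,b.as_matrix().round(3),s['gripper_width'])
E
```

```text
[0.51111611 0.2825036  0.0463026 ] [[-0.    -0.142  0.99 ]
 [ 0.001  0.99   0.142]
 [-1.     0.001 -0.   ]] 0.12900241646198524
```

>>> {"op": "send_rows", "data": {
  "motion": [
    [[0,0,0.5,0,0,0],[0,0,1,0,0,0],[0,0,2,0,0,0],[0,0,3,0,0,0],[0,0,3,0,0,0],[0,0,3,0,0,0],[0,0,3,0,0,0],[0,0,2,0,0,0],[0,0,1,0,0,0],[0,0,0,0,0,0],[0,0,0,0,0,0]]
  ]
}}

```text
time: 21.63
tool_pos: [0.5107, 0.2823, 0.2308]
tool_rot: [0.705, -0.05, 0.706, 0.05]
contact_force: [0.6, -0.3, -1.1]
gripper_width: 0.13
```

```bash
python3 - <<'E'
from h import *
need(*nutpose(.112+.03,np.radians(100.7)))
need(*nutpose(.112,np.radians(100.7)))
im=manip.grab_frame("scene")[:,:,::-1];cv2.imwrite("pics/s9c.png",crop(im,(340,170),130,120,5))
cv2.imwrite("pics/s9.png",im)
E
```

```text
t 21.63 dpos cm [  4.616 -27.128   1.801] rv [-0.4335  0.0561 -0.1694] F [ 0.6 -0.3 -1.1] w 0.13 q [ 0.38 -0.04  1.71  0.    1.48 -1.34]
t 21.63 dpos cm [  4.343 -28.366  -0.918] rv [-0.4335  0.0561 -0.1694] F [ 0.6 -0.3 -1.1] w 0.13 q [ 0.38 -0.04  1.71  0.    1.48 -1.34]
```

View pics/s9c.png

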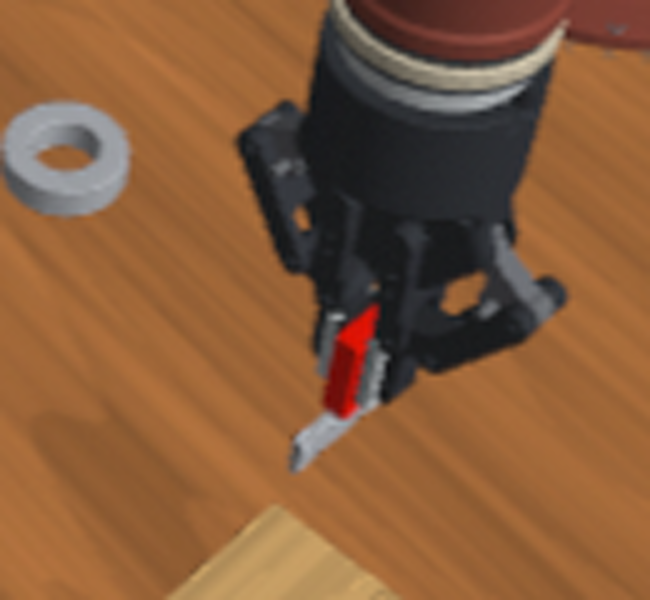

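The key at (340,420) in the crop is held upright and out of the block. I'll go to the pose above the slot.

>>> {"op": "send_rows", "data": {
  "motion": [
    [[0.2,-1,0.3,-0.0361,0.0047,-0.0141],[0.4,-2,0.3,-0.0361,0.0047,-0.0141],[0.4,-2.6,0.3,-0.0361,0.0047,-0.0141],[0.4,-2.8,0.3,-0.0361,0.0047,-0.0141],[0.4,-2.8,0.3,-0.0361,0.0047,-0.0141],[0.4,-2.8,0.3,-0.0361,0.0047,-0.0141],[0.4,-2.8,0,-0.0361,0.0047,-0.0141],[0.4,-2.8,0,-0.0361,0.0047,-0.0141],[0.4,-2.8,0,-0.0361,0.0047,-0.0141],[0.4,-2.4,0,-0.0361,0.0047,-0.0141],[0.4,-1.5,0,-0.0361,0.0047,-0.0141],[0.4,-0.83,0,-0.0361,0.0047,-0.0141]]
  ]
}}

```text
time: 22.68
tool_pos: [0.5558, 0.0091, 0.2462]
tool_rot: [0.657, -0.14, 0.723, -0.162]
contact_force: [0.2, 0.3, -1.0]
gripper_width: 0.13
```

>>> {"op": "send_rows", "data": {
  "motion": [
    [[0,0,0,0,0,0],[0,0,0,0,0,0],[0,0,0,0,0,0]]
  ]
}}

```text
time: 22.93
tool_pos: [0.5562, 0.0115, 0.2476]
tool_rot: [0.659, -0.14, 0.722, -0.159]
contact_force: [0.3, 0.5, 0.1]
gripper_width: 0.134
```

```bash
python3 - <<'E'
from h import *
need(*nutpose(.142,np.radians(100.7)))
need(*nutpose(.112,np.radians(100.7)))
E
```

```text
t 22.93 dpos cm [ 0.068 -0.048  0.126] rv [-0.0012 -0.0028 -0.0008] F [0.3 0.5 0.1] w 0.134 q [ 0.09 -0.01  1.69 -0.41  1.6  -1.43]
t 22.93 dpos cm [-0.205 -1.286 -2.593] rv [-0.0012 -0.0028 -0.0008] F [0.3 0.5 0.1] w 0.134 q [ 0.09 -0.01  1.69 -0.41  1.6  -1.43]
```

Next I'll descend to h=0.097, where the blade's lower edge is about 9 mm above the crown.

>>> {"op": "send_rows", "data": {
  "motion": [
    [[0.04,-0.02,0.06,-0.001,-0.003,0],[-0.02,-0.3,-0.6,0,0,0],[-0.08,-0.4,-0.9,0,0,0],[-0.08,-0.4,-0.9,0,0,0],[-0.08,-0.4,-0.9,0,0,0],[-0.08,-0.4,-0.7,0,0,0],[0,0,0,0,0,0],[0,0,0,0,0,0],[0,0,0,0,0,0]]
  ]
}}

```text
time: 23.68
tool_pos: [0.554, -0.0082, 0.2098]
tool_rot: [0.661, -0.139, 0.72, -0.161]
contact_force: [-0.1, -0.4, -0.3]
gripper_width: 0.133
```

```bash
python3 - <<'E'
from h import *
need(*nutpose(.097,np.radians(100.7)))
a,b,s=tool();M=b.as_matrix()
kz=-M[:,0];kx=M[:,2];ky=np.cross(kz,kx);Rk=R.from_matrix(np.c_[kx,ky,kz]);ko=a-kz*.0263
im=manip.grab_frame("scene")[:,:,::-1];t=manip.grab_frame("top")[:,:,::-1];cv2.imwrite("pics/s10.png",im);cv2.imwrite("pics/t10.png",t)
off=(270,145);c=crop(im,off,60,70,8);e=c[:, :400].copy();c=c[:,:400].copy()
nutov(e,"scene",off,8,np.radians(10.9),np.radians(10.7),np.radians(53.3))
boxdraw(e,Rk.apply(box(.07,.005,0,.018))+ko,"scene",off,8,(0,255,0))
cv2.imwrite("pics/i1.png",np.hstack([c,e]))
E
```

```text
t 23.68 dpos cm [-0.124  0.066 -0.177] rv [0.0006 0.003  0.    ] F [-0.1 -0.4 -0.3] w 0.133 q [ 0.06  0.    1.75 -0.42  1.52 -1.43]
```

View pics/i1.png

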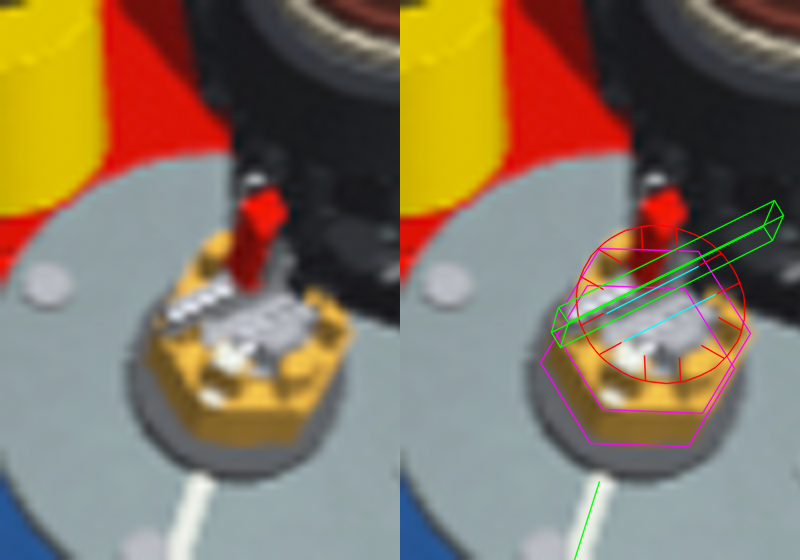

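>>> {"op": "send_rows", "data": {
  "motion": [
    [[-0.06,0.06,-0.02,0,0.003,0],[-0.05,0.06,-0.02,0,0,0],[0,0,0,0,0,0],[0,0,0,0,0,0],[0,0,0,0,0,0]]
  ]
}}

```text
time: 24.2
tool_pos: [0.5528, -0.0068, 0.2093]
tool_rot: [0.66, -0.14, 0.721, -0.161]
contact_force: [-0.6, -1.2, -1.8]
gripper_width: 0.129
```

```bash
python3 - <<'E'
from h import *
need(*nutpose(.097,np.radians(100.7)))
E
```

```text
t 24.2 dpos cm [-0.004 -0.071 -0.128] rv [ 0.0006 -0.0001 -0.0002] F [-0.6 -1.2 -1.8] w 0.129 q [ 0.06  0.    1.75 -0.42  1.52 -1.43]
```

>>> {"op": "send_rows", "data": {
  "motion": [
    [[-0.02,-0.1,-0.23,0,0,0],[-0.02,-0.1,-0.23,0,0,0],[-0.02,-0.1,-0.23,0,0,0],[-0.02,-0.1,-0.23,0,0,0],[-0.02,-0.1,-0.23,0,0,0],[0,0,0,0,0,0]]
  ]
}}

```text
time: 24.7
tool_pos: [0.5513, -0.0121, 0.1969]
tool_rot: [0.659, -0.14, 0.721, -0.161]
contact_force: [-0.8, 0.9, -1.1]
gripper_width: 0.128
```

```bash
python3 - <<'E'
from h import *
need(*nutpose(.072,np.radians(100.7)))
E
```

```text
t 24.7 dpos cm [-0.082 -0.573 -1.148] rv [ 0.0007 -0.0016  0.0001] F [-0.8  0.9 -1.1] w 0.128 q [ 0.05  0.01  1.76 -0.42  1.5  -1.43]
```

>>> {"op": "send_rows", "data": {
  "motion": [
    [[-0.02,-0.09,-0.18,0,0,0],[-0.02,-0.09,-0.18,0,0,0],[-0.02,-0.09,-0.18,0,0,0],[-0.02,-0.09,-0.18,0,0,0],[0,0,0,0,0,0]]
  ]
}}

```text
time: 25.12
tool_pos: [0.5507, -0.0156, 0.19]
tool_rot: [0.659, -0.14, 0.721, -0.161]
contact_force: [0.1, -0.4, -0.8]
gripper_width: 0.128
```

```bash
python3 - <<'E'
from h import *
need(*nutpose(.072,np.radians(100.7)))
im=manip.grab_frame("scene")[:,:,::-1];c=crop(im,(270,145),60,70,8);cv2.imwrite("pics/i2.png",c)
E
```

```text
t 25.12 dpos cm [-0.019 -0.221 -0.46 ] rv [ 0.0006 -0.0011  0.    ] F [ 0.1 -0.4 -0.8] w 0.128 q [ 0.04  0.01  1.77 -0.42  1.49 -1.43]
```

View pics/i2.png

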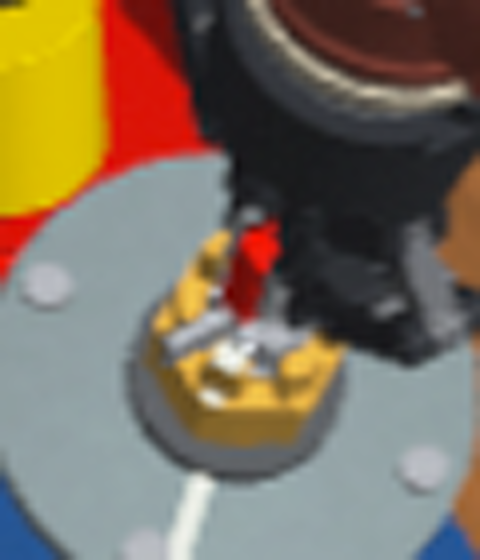

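The blade, around (195,335), is entering the slot with no force. I'll go on to the floor.

>>> {"op": "send_rows", "data": {
  "motion": [
    [[-0.01,-0.07,-0.15,0,0,0],[-0.01,-0.07,-0.15,0,0,0],[-0.01,-0.06,-0.12,0,0,0],[0,0,0,0,0,0],[0,0,0,0,0,0]]
  ]
}}

```text
time: 25.58
tool_pos: [0.5506, -0.0175, 0.1862]
tool_rot: [0.659, -0.14, 0.721, -0.161]
contact_force: [0.5, -0.8, -0.6]
gripper_width: 0.134
```

```bash
python3 - <<'E'
from h import *
need(*nutpose(.072,np.radians(100.7)))
E
```

```text
t 25.58 dpos cm [-0.01  -0.031 -0.077] rv [ 0.0006 -0.0006 -0.    ] F [ 0.5 -0.8 -0.6] w 0.134 q [ 0.04  0.01  1.78 -0.42  1.48 -1.43]
```

>>> {"op": "send_rows", "data": {
  "motion": [
    [[-0.01,-0.04,-0.09,0,0,0],[-0.01,-0.04,-0.09,0,0,0],[0,0,0,0,0,0],[0,0,0,0,0,0]]
  ]
}}

```text
time: 25.92
tool_pos: [0.5508, -0.0179, 0.1857]
tool_rot: [0.66, -0.14, 0.721, -0.16]
contact_force: [-0.4, 3.9, 5.3]
gripper_width: 0.138
```

```bash
python3 - <<'E'
from h import *
need(*nutpose(.072,np.radians(100.7)))
E
```

```text
t 25.92 dpos cm [-0.033  0.003 -0.032] rv [ 0.0002  0.0008 -0.0001] F [-0.4  3.9  5.3] w 0.138 q [ 0.04  0.01  1.78 -0.42  1.48 -1.43]
```

>>> {"op": "send_rows", "data": {
  "motion": [
    [[-0.01,-0.04,-0.09,0,0,0],[-0.01,-0.04,-0.09,0,0,0],[0,0,0,0,0,0],[0,0,0,0,0,0]]
  ]
}}

```text
time: 26.25
tool_pos: [0.5509, -0.018, 0.1856]
tool_rot: [0.66, -0.139, 0.72, -0.16]
contact_force: [-4.9, 6.7, 11.6]
gripper_width: 0.132
```

```bash
python3 - <<'E'
from h import *
need(*nutpose(.072,np.radians(100.7)))
im=manip.grab_frame("scene")[:,:,::-1];c=crop(im,(270,145),60,70,8);cv2.imwrite("pics/i3.png",c)
E
```

```text
t 26.25 dpos cm [-0.043  0.013 -0.027] rv [-0.0006  0.0018  0.0003] F [-4.9  6.7 11.6] w 0.132 q [ 0.04  0.01  1.78 -0.42  1.48 -1.43]
```

View pics/i3.png

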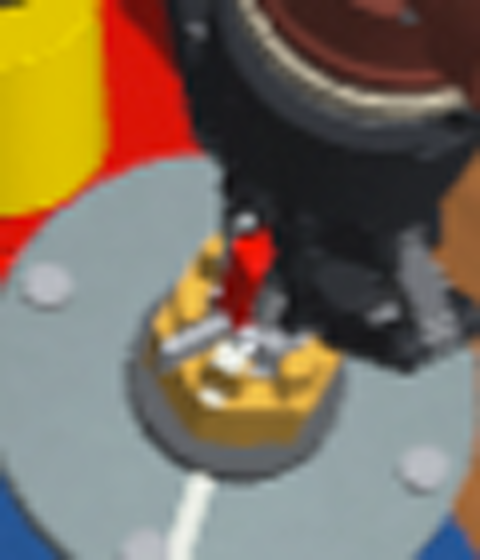

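A firm stop at the expected depth: the key's origin is at h=0.046. I'll release and back off along the axle.

>>> {"op": "send_rows", "data": {
  "motion": [
    [[0,0,0,0,0,0],[0,0,0,0,0,0],[0,0,0,0,0,0],[0,0,0,0,0,0],[0,0,0,0,0,0],[0.03,0.16,0.36,0,0,0],[0.09,0.41,0.9,0,0,0],[0.18,0.82,1.8,0,0,0],[0.18,0.82,1.8,0,0,0],[0.18,0.82,1.8,0,0,0],[0.18,0.82,1.8,0,0,0],[0,0.8,1,0,0,0]]
  ],
  "fingers": 0
}}

```text
time: 27.3
tool_pos: [0.5598, 0.0282, 0.2809]
tool_rot: [0.661, -0.139, 0.72, -0.161]
contact_force: [-0.5, 0.3, 1.4]
gripper_width: 0.999
```

>>> {"op": "send_rows", "data": {
  "motion": [
    [[0,2,0,0,0,0],[0,3,0,0,0,0],[0,3,0,0,0,0],[0,3,0,0,0,0],[0,3,0,0,0,0],[0,3,0,0,0,0],[0,2,0,0,0,0],[0,0,0,0,0,0],[0,0,0,0,0,0]]
  ]
}}

```text
time: 28.05
tool_pos: [0.5585, 0.2185, 0.2773]
tool_rot: [0.659, -0.141, 0.721, -0.16]
contact_force: [0.3, -1.0, -0.4]
gripper_width: 1.0
```

```bash
python3 - <<'E'
from h import *
im=manip.grab_frame("scene")[:,:,::-1];t=manip.grab_frame("top")[:,:,::-1];cv2.imwrite("pics/s11.png",im);cv2.imwrite("pics/t11.png",t)
off=(275,155);c=crop(im,off,50,55,8);e=c.copy()
o,Rs=axle(ST,YAW);z=Rs.as_matrix()[:,2];oo=o+Rs.apply([-.001,-.0003,0])+z*.046;Rk=Rs*R.from_euler('z',np.radians(10.7))
boxdraw(e,Rk.apply(box(.07,.005,0,.018))+oo,"scene",off,8,(0,255,0));boxdraw(e,Rk.apply(box(.032,.012,.018,.06))+oo,"scene",off,8,(255,0,255))
cv2.imwrite("pics/i4.png",np.hstack([c,e]))
print(manip.state()['time'],manip.state()['contact_force'])
for n in("scene","top"):
  for q in("key","cap","tin","wrench","bearing"):
    for r in manip.landmark_of(q,n)[:2]: print(n,q,(C[n]["cam_to_world"]@np.r_[r["centre"],1])[:3].round(4),round(r["confidence"],2))
print("exp key",oo)
E
```

```text
28.15 [-0.13314995 -0.03783078 -0.355574  ]
scene key [ 0.5465 -0.0323  0.1613] 0.58
scene cap [ 0.4863 -0.2926  0.0017] 0.78
scene tin [ 0.7217 -0.2891 -0.0028] 0.73
scene tin [ 0.5511 -0.0252  0.1632] 0.57
scene wrench [0.7426 0.2317 0.0008] 0.58
scene wrench [ 0.3862 -0.0341 -0.0027] 0.39
scene bearing [ 0.3867 -0.0318 -0.0046] 0.88
top cap [ 0.4844 -0.2867  0.0042] 0.56
top tin [ 0.726  -0.2833  0.0034] 0.79
top wrench [ 0.5445 -0.0283  0.1609] 0.39
top bearing [ 0.3917 -0.0267  0.0025] 0.76
exp key [ 0.54815046 -0.0285657   0.16181694]
```

View pics/i4.png

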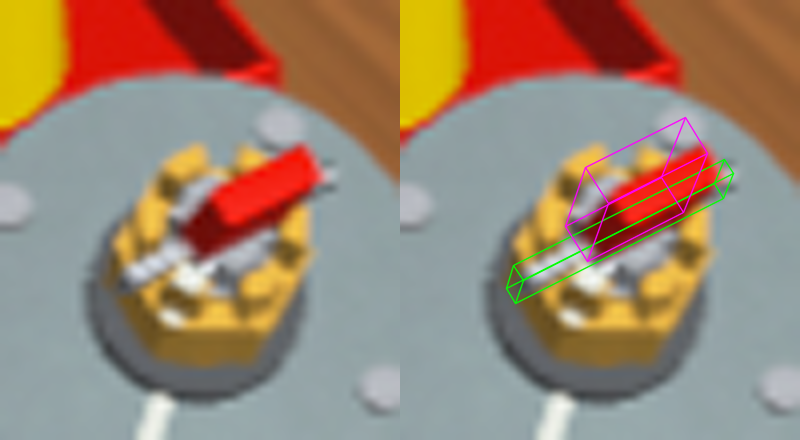

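View pics/s11.png

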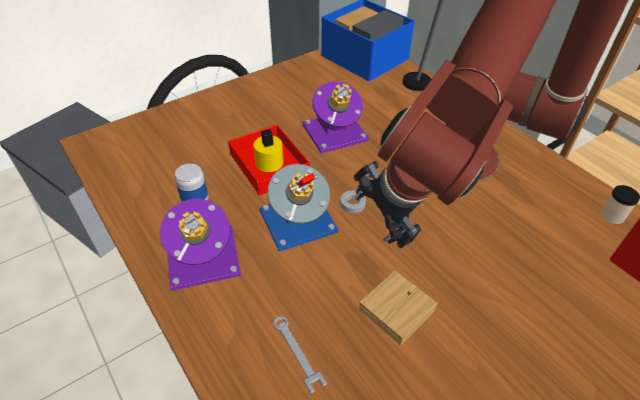

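```bash
cat > kfit.py <<'E'
from h import *
import sys
from scipy.optimize import minimize
f=sys.argv[1];S=12;off=(280,160);W,H=46,42
im=crop(cv2.imread(f"pics/{f}.png"),off,W,H,S).astype(int);b,g,r=im[...,0],im[...,1],im[...,2]
red=(r>1.6*g)&(r>1.6*b)&(r>60);yy,xx=np.mgrid[:H*S,:W*S]
roi=np.zeros_like(red);roi[60:,100:]=True
n_,lab,st,ce=cv2.connectedComponentsWithStats((red).astype(np.uint8))
# component containing the tab: the one near center
c0=(proj(axle(ST,YAW)[0]+axle(ST,YAW)[1].apply([0,0,.095]),"scene")[0]-off)*S
best=min([i for i in range(1,n_) if st[i,4]>800],key=lambda i:np.hypot(*(ce[i]-c0)))
red=lab==best
def hull(P):
    m=np.zeros((H*S,W*S),np.uint8);u=((proj(P,"scene")-off+.5)*S-.5)*16;cv2.fillPoly(m,[cv2.convexHull(u.astype(np.int32))],1,shift=4);return m.astype(bool)
o,Rs=axle(ST,YAW);o=o+Rs.apply([-.001,-.0003,.046])
def pose(p,a=np.radians(10.7)):
    R0=Rs*R.from_euler('z',a+p[4]);return R0*R.from_euler('x',p[3]),o+R0.apply(p[:3])
def cost(p):
    Rk,t=pose(p);m=hull(Rk.apply(box(.032,.012,.018,.06))+t);return (m!=red).sum()/red.sum()+ (p[4]/.15)**2*.05+(p[2]/.004)**2*.01+(p[1]/.004)**2*.01
for t0 in(0,-.2,-.4):
    x0=np.array([0,0,0,t0,0.]);sim=np.vstack([x0]+[x0+np.eye(5)[i]*[.003,.002,.002,.1,.05][i] for i in range(5)])
    q=minimize(cost,x0,method='Nelder-Mead',options=dict(initial_simplex=sim,maxfev=800));print(round(q.fun,3),(q.x[:3]*1e3).round(1),np.degrees(q.x[3:]).round(1))
e=im.astype(np.uint8).copy();Rk,t=pose(q.x);boxdraw(e,Rk.apply(box(.07,.005,0,.018))+t,"scene",off,S,(0,255,0));boxdraw(e,Rk.apply(box(.032,.012,.018,.06))+t,"scene",off,S,(255,0,255))
cv2.imwrite(f"pics/k_{f}.png",e)
cv2.imwrite(f"pics/kr_{f}.png",im.astype(np.uint8))
E
python3 kfit.py s11; python3 -c "
from h import *
t=cv2.imread('pics/t11.png');cv2.imwrite('pics/t11c.png',crop(t,(315,160),45,45,12))"
```

```text
0.117 [-1.2 -1.5  1.4] [-9.8  1.1]
0.119 [-1.3 -1.2  1.7] [-9.5  1.3]
0.119 [-2.8 -2.7 -1.9] [-10.  -0.]
```

View pics/k_s11.png

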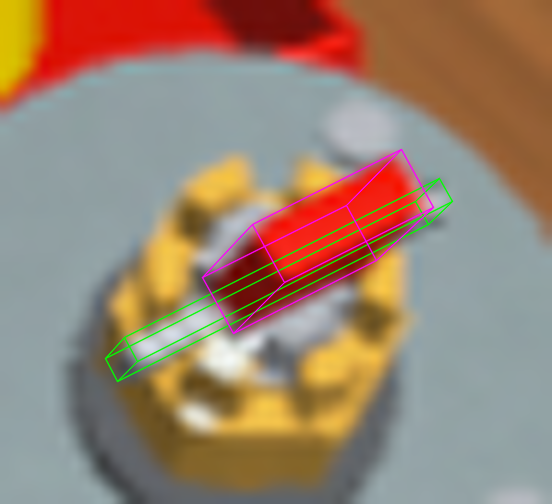

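View pics/kr_s11.png

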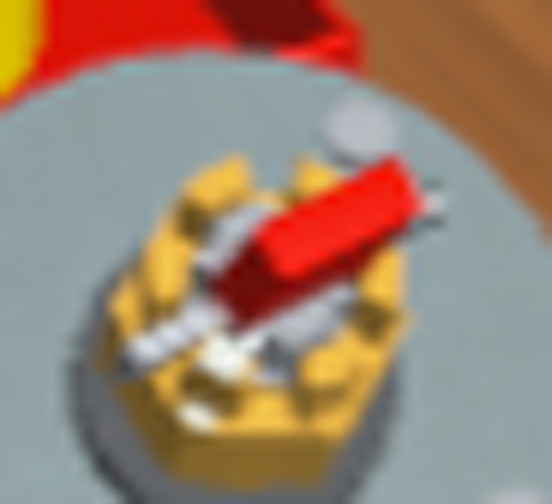

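View pics/t11c.png

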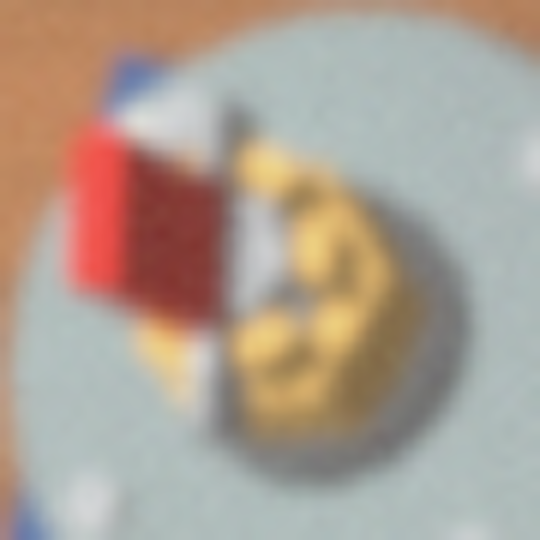

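The key is in the slot to the expected depth. It leans roughly 10° downhill within the slot's slack (5 mm blade in a 9.5 mm slot), and the red tab sits at (330,230) in the enlarged crop. I'll wait, then check for drift and check the nut angle again.

>>> {"op": "send_rows", "data": {
  "motion": [
    [[0,0,0,0,0,0],[0,0,0,0,0,0],[0,0,0,0,0,0],[0,0,0,0,0,0],[0,0,0,0,0,0],[0,0,0,0,0,0],[0,0,0,0,0,0],[0,0,0,0,0,0],[0,0,0,0,0,0],[0,0,0,0,0,0]]
  ]
}}

```text
time: 29.48
tool_pos: [0.5587, 0.2174, 0.2773]
tool_rot: [0.659, -0.14, 0.721, -0.161]
contact_force: [0.5, 0.4, 0.3]
gripper_width: 0.997
```

```bash
python3 - <<'E'
from h import *
im=manip.grab_frame("scene")[:,:,::-1];t=manip.grab_frame("top")[:,:,::-1];cv2.imwrite("pics/s12.png",im);cv2.imwrite("pics/t12.png",t)
a=cv2.imread("pics/s11.png").astype(int);d=np.abs(a-im)[150:220,270:340];print(d.max(),d.mean())
# depth test: overlay max-tilt vs seated hypotheses
o,Rs=axle(ST,YAW);o=o+Rs.apply([-.001,-.0003,.046]);off=(280,160);S=8;L=[]
for tilt,y,z in((-10,0,0),(-10,-.001,0),(-10,0,.006)):
    e=crop(im,off,46,42,S)[:, :266] if 0 else crop(im,off,33*46//46,42,S)
    R0=Rs*R.from_euler('z',np.radians(10.7));Rk=R0*R.from_euler('x',np.radians(tilt));tt=o+R0.apply([0,y,z])
    e=crop(im,off,46,42,6)
    boxdraw(e,Rk.apply(box(.07,.005,0,.018))+tt,"scene",off,6,(0,255,0));boxdraw(e,Rk.apply(box(.032,.012,.018,.06))+tt,"scene",off,6,(255,0,255));L.append(e[:, :264])
cv2.imwrite("pics/dep.png",np.hstack(L))
E
python3 kfit.py s12
```

```text
7 0.47965986394557825
0.118 [-1.3 -1.3  1.1] [-9.5  1.3]
0.118 [-1.3 -1.2  1.8] [-9.6  1.2]
0.119 [-3.3 -2.4 -1.9] [-9.8 -0.1]
```

View pics/dep.png

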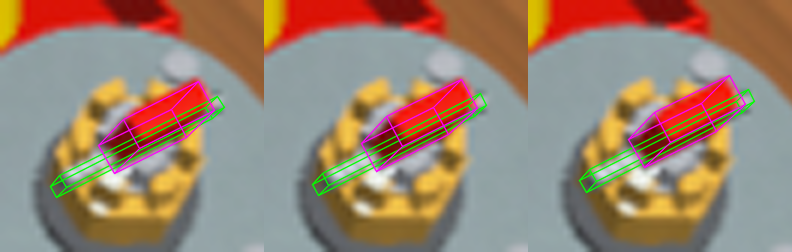

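```bash
python3 nfit.py s12 10.7 10.7 - f5; python3 -c "
from h import *
t=cv2.imread('pics/s12.png');cv2.imwrite('pics/s12c.png',crop(t,(225,120),110,90,7))"
```

```text
0.2149 [-1.1  -0.27] 9.96
0.2159 [-0.79  0.07] 10.69
0.2148 [-0.92 -0.15] 11.2
```

View pics/s12c.png

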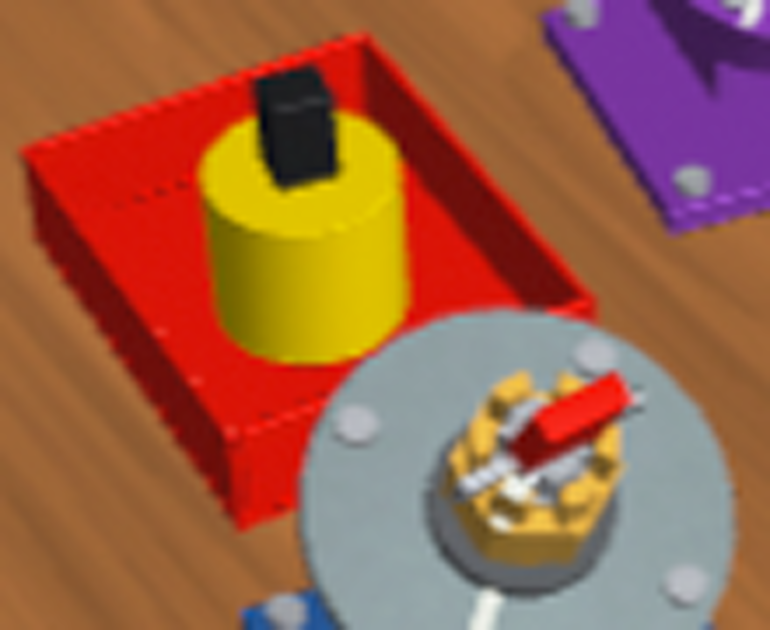

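The cap stands upright in the tray at (305,220). The nut is unmoved at about 10.7° and the key is stable across the slot at (550,430). Nothing is touching, so I'll hand in.

```bash
python3 -c "
from plant import manip
print(manip.job_done())"
```

```text
the job is handed in; nothing more can be done
None
```

The job is done and handed in at about 30 s of the 67 s allowed:

- **Cap:** I drew it off along the axle, and it stands upright, rim down, near the middle of the red tray.
- **Nut:** I turned it about 35° clockwise. The paint mark is now about 12.5° (0.22 rad) past the hub line. The nut's slot was fitted at 10.7–11° and the axle's slot at 10–12°, so they line up within what the pictures can show.
- **Key:** I lifted it from the block and pushed it down until it met a firm stop of about 14 N. Its lower edge was then within 1 mm of the slot floor by arm position. I then let go and backed off.

The last checks showed the key not moving between pictures more than a second apart, the nut's fitted angle still at 10–11°, and the arm touching nothing. The tin and bearing were found again within about 8 mm of where they started. The wrench was only found by the scene camera, within 3 mm of its start; the top camera's one "wrench" report was a false find at the hub.

Two things were not clean. The key settled leaning about 10° downhill, because its 5 mm blade is loose in the 9.5 mm slot and the axle slopes. After letting go, the key's depth could be read from the pictures only to about 2 mm, so the seating claim rests mainly on the firm stop.

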